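# Bed the spawn plugs with sprung tongs

## Task

First clear the loose oak offcuts off the bench into the black waste bin. Then take the sprung tongs from their stand and use them to move every wooden spawn plug from the blue board into the white tub, never touching a plug with the gripper itself, so that the plugs rest on the tub's floor with at least a centimetre of clear space between them. Finally stand the tongs back in their stand, leaving the jar and the bottle alone.

Things in the scene. Friction and masses are not known exactly. Their poses are not given: they have to be found in the camera images.
- chip0_center (a point): Centre of oak offcut 0: a dark brown wood chip 50 mm long (its x axis), 22 mm wide (y), 12 mm thick with a paler 18 mm wide splinter on top, 18 mm tall in all; this point is 9 mm above its underside. Lies loose on the steel bench; two to four of the four are present. May be gripped across its width.
- chip1_center (a point): Centre of oak offcut 1: a dark brown wood chip 44 mm long (its x axis), 22 mm wide (y), 12 mm thick with a paler 18 mm wide splinter on top, 18 mm tall in all; this point is 9 mm above its underside. Lies loose on the steel bench; two to four of the four are present. May be gripped across its width.
- chip2_center (a point): Centre of oak offcut 2: a dark brown wood chip 47 mm long (its x axis), 22 mm wide (y), 12 mm thick with a paler 18 mm wide splinter on top, 18 mm tall in all; this point is 9 mm above its underside. Lies loose on the steel bench; two to four of the four are present. May be gripped across its width.
- chip3_center (a point): Centre of oak offcut 3: a dark brown wood chip 52 mm long (its x axis), 22 mm wide (y), 12 mm thick with a paler 18 mm wide splinter on top, 18 mm tall in all; this point is 9 mm above its underside. Lies loose on the steel bench; two to four of the four are present. May be gripped across its width.
- plug0_center (a point): Centre of spawn plug 0: a pale eight-sided wooden dowel with a white top, 24 mm across flats (26 mm across corners), 22 mm tall (its z axis), 20 g; this point is 11 mm above its underside. At the start it stands on the blue board; four or five of the five are present.
- plug1_center (a point): Centre of spawn plug 1: a pale eight-sided wooden dowel with a white top, 24 mm across flats (26 mm across corners), 22 mm tall (its z axis), 20 g; this point is 11 mm above its underside. At the start it stands on the blue board; four or five of the five are present.
- plug2_center (a point): Centre of spawn plug 2: a pale eight-sided wooden dowel with a white top, 24 mm across flats (26 mm across corners), 22 mm tall (its z axis), 20 g; this point is 11 mm above its underside. At the start it stands on the blue board; four or five of the five are present.
- plug3_center (a point): Centre of spawn plug 3: a pale eight-sided wooden dowel with a white top, 24 mm across flats (26 mm across corners), 22 mm tall (its z axis), 20 g; this point is 11 mm above its underside. At the start it stands on the blue board; four or five of the five are present.
- plug4_center (a point): Centre of spawn plug 4: a pale eight-sided wooden dowel with a white top, 24 mm across flats (26 mm across corners), 22 mm tall (its z axis), 20 g; this point is 11 mm above its underside. At the start it stands on the blue board; four or five of the five are present.
- board: Blue fixed board 130 mm (x) by 400 mm (y), 4 mm thick, lying on the bench and carrying the plugs; origin at the centre of its underside.
- tub: White open tub with blue clips and a green floor, fixed; 180 x 180 mm outside, walls 4 mm thick, rim 42 mm above the bench, inner floor 4 mm above the bench; origin at the centre of its underside, x and y along its sides.
- bin: Black open waste bin, fixed; 160 mm (x) by 180 mm (y) outside, walls 5 mm thick, rim 85 mm above the bench; origin at the centre of its underside.
- stand_floor (a point): Centre of the inner floor of the grey tongs stand, 8 mm above the bench. The stand is a fixed upright well, inside 26 mm (x) by 64 mm (y) and 34 mm deep, walls 6 mm, rim 42 mm above the bench, thin foot 56 by 94 mm. The tongs stand in it with their jaws spread along its y.
- tongs_grip (a point): Middle between the two orange ribbed grip pads of the tongs, 68 mm above the tips' lower ends (z up to the bow, arms at +y and -y). The pads are 22 mm wide (x), 40 mm tall (48 to 88 mm above the tips) and, left alone, 47 mm over their outsides (y) at this height. The top of the bow is 108 mm above the tips, the bridge between the arms reaches down to 93 mm.
- tongs_tip (a point): Point midway between the two jaw tips at their lower ends. The tongs (80 g) are an upside-down V of two steel arms, hinged at a bow on top, standing on their tips in the stand; z up to the bow, jaws at +y and -y, closing along y. The jaws are flat, 16 mm wide (x), 4 mm thick, 46 mm apart inside and 54 mm over their outsides when left alone.
- tongs_a (a joint): Closing angle (rad) of each tongs arm (both move alike): 0 sprung open, 0.12 on a plug, 0.25 shut. Squeezing the pads shuts the jaws: 3 mm of jaw gap per 1 mm over the pads. About 4 N on each pad shifts them 2 mm in all (jaws still wide open), about 11 N brings the jaws to a plug (7.5 mm in all, pads then upright), 20 N or more holds it. Let go, they spring open.
- jar: Bystander: jar of grain with a red cap, 72 mm wide, 120 mm tall, origin at the centre of its underside. Leave alone.
- spray: Bystander: white bottle with a blue cap, 60 mm wide, 150 mm tall, origin at the centre of its underside. Leave alone.

How it is judged (in metres and radians):
On the way, in this order (a step that is already met when the one before it is completed fails the run):
1. every offcut is in the waste bin (x of chip0_center in the frame of bin between -0.075 and 0.075 m and y of chip0_center in the frame of bin between -0.085 and 0.085 m and z of chip0_center in the frame of bin between 0 and 0.07 m and x of chip1_center in the frame of bin between -0.075 and 0.075 m and y of chip1_center in the frame of bin between -0.085 and 0.085 m and z of chip1_center in the frame of bin between 0 and 0.07 m and x of chip2_center in the frame of bin between -0.075 and 0.075 m and y of chip2_center in the frame of bin between -0.085 and 0.085 m and z of chip2_center in the frame of bin between 0 and 0.07 m and x of chip3_center in the frame of bin between -0.075 and 0.075 m and y of chip3_center in the frame of bin between -0.085 and 0.085 m and z of chip3_center in the frame of bin between 0 and 0.07 m), for 0.2 s.
2. every plug is in the tub, at least 1 cm clear of the others (centres over 32 mm apart) (x of plug0_center in the frame of tub between -0.086 and 0.086 m and y of plug0_center in the frame of tub between -0.086 and 0.086 m and z of plug0_center in the frame of tub between 0 and 0.03 m and x of plug1_center in the frame of tub between -0.086 and 0.086 m and y of plug1_center in the frame of tub between -0.086 and 0.086 m and z of plug1_center in the frame of tub between 0 and 0.03 m and x of plug2_center in the frame of tub between -0.086 and 0.086 m and y of plug2_center in the frame of tub between -0.086 and 0.086 m and z of plug2_center in the frame of tub between 0 and 0.03 m and x of plug3_center in the frame of tub between -0.086 and 0.086 m and y of plug3_center in the frame of tub between -0.086 and 0.086 m and z of plug3_center in the frame of tub between 0 and 0.03 m and x of plug4_center in the frame of tub between -0.086 and 0.086 m and y of plug4_center in the frame of tub between -0.086 and 0.086 m and z of plug4_center in the frame of tub between 0 and 0.03 m and distance between plug0_center and plug1_center above 0.032 m and distance between each of plug0_center, plug1_center and plug2_center above 0.032 m and distance between each of plug0_center, plug1_center, plug2_center and plug3_center above 0.032 m and distance between each of plug0_center, plug1_center, plug2_center, plug3_center and plug4_center above 0.032 m), for 0.2 s.
3. the tongs stand in their stand (horizontal distance between tongs_tip and stand_floor below 0.015 m and z of tongs_tip in the frame of stand_floor below 0.008 m and angle between tongs_grip's own z axis and vertical below 0.3 rad), for 0.2 s.
At the end, for the whole second after the job is handed in: Each offcut lies in the bin, centre under 70 mm up; each plug lies in the tub, centre under 30 mm up, centres over 32 mm apart; the tongs stand in their stand, tips within 15 mm of its middle and 8 mm of its floor, leaning under 0.3 rad, still (all of step 1 and all of step 2 and all of step 3 and linear speed of tongs below 0.03 m/s); the robot touches nothing.
It fails at once if the gripper's fingers or the arm touch a plug (contact force between any of the fingers, the arm and plug0 above 0.5 N or contact force between any of the fingers, the arm and plug1 above 0.5 N or contact force between any of the fingers, the arm and plug2 above 0.5 N or contact force between any of the fingers, the arm and plug3 above 0.5 N or contact force between any of the fingers, the arm and plug4 above 0.5 N).
It fails at once if the jar or the bottle is disturbed (moved over 3 cm) (distance of any of jar, spray from where it was at the start of the episode above 0.03 m).
Of plug0, plug1, plug2, plug3, plug4 only 4 to 5 are there at a start; the rules pass over those that are not, and their reading is None.
Of chip0, chip1, chip2, chip3 only 2 to 4 are there at a start; the rules pass over those that are not, and their reading is None.
At some moment in a run one of plug0, plug1, plug2, plug3, plug4, chip0, chip1, chip2, chip3 may be knocked a few centimetres aside while the robot is not near it.
It also fails if it takes over 210 s, if anything falls off the work surface, if the arm or the gripper's body presses on something with over 40 N, if the wrist force passes 120 N, or if a joint passes its speed limit or range.

## Robot

A 6-joint arm with a two-finger parallel gripper is mounted at the origin on the work surface. World frame = base frame: x ahead of the robot, y to its left, z up, the work surface at z = 0. Lengths are in mm, angles in rad, forces in N, time in s.
With the tool pointing down it reaches from about 275 to 1000 mm from the base axis. Payload 8.4 kg.
Tool frame: the origin (TCP) lies midway between the tips of the shut fingers; the grasp point (between the pads) lies 19 mm behind it; z points along the fingers, y is the line along which they close (so a half turn about z gives the same grasp; the last joint's range is limited). The gripper opens to 85 mm and grips with 20 to 120 N. Pads are 22 mm wide; open, the fingers measure 114 mm over their backs; the gripper's body (76 mm by 85 mm) begins 54 mm behind the grasp point. The pads swing forward as they close: fully open they stand 13 mm farther back than shut.
Start: joints at [-1.328, 0.353, 1.633, -0, 1.155, -0.002], TCP at [151.475, -606.369, 196.581] pointing down, gripper open.
Joint ranges: [-2.63, 2.63], [-0.92, 2.1], [0.06, 2.66], [-1.3, 4.44], [0, 2.69], [-3.02, 3.02]. Speed limits (rad/s): [2.22, 2.22, 2.79, 3.14, 3.14, 3.14].

## Interface

Orientations are given as [roll, pitch, yaw] about the fixed x, y, z axes, in that order (R = Rz(yaw) Ry(pitch) Rx(roll)).
In Python, from rig import monitor, imaging, r gives the robot as it stands.
- The arm moves only by the tool drive_tool, never from a script. Its argument "plan" is a list of rows, each an object of numbers: "x", "y", "z": the shift along the tool's x, y, z in units of 50 mm (1.0 is 50 mm); "ax", "ay", "az": the turn, a rotation vector about the tool's x, y, z in units of 6 degrees (1.0 is 6 degrees); "hand": the finger opening in mm, from 0 to 85.4. In form: [{"x": .., "y": .., "z": .., "ax": .., "ay": .., "az": .., "hand": ..}, ...]. A call has 1 to 8 rows; each row is the pose to reach, as a shift and turn from the pose commanded when the call began, along the tool's axes at that moment; what a row does not reach only later rows make up. A row lasts 1/10 s, in which the tool goes at most 50 mm and 8.59 degrees, less where a joint would pass 70% of its speed; a pose out of reach is approached as far as the arm can. A call with a gripper value outside its range is refused whole. The fingers move at their own pace and stop on an object; "grip_force" is the grip in N (left out, the last holds). Time passes only in rows, so rows that repeat a pose let the fingers close. It gives the time, the measured TCP pose, the force, the opening and the grip force at its end, in the units of the state.
- monitor.sense(): the state, without advancing time (a new reading comes with each control period).
- imaging.grab_frame(name): name is "side" or "top" or "wrist"; returns the picture (384x512x3 uint8, red, green, blue); there is no depth.
- imaging.camera_info(name): a dict with "mtx" (3x3 intrinsics, pixels), "R" (3x3) and "t" (3): a world point X has camera coordinates R X + t. Camera axes: x right, y down, z forward; pixel columns grow to the right and rows downward; lengths in mm; the calibration is good to about 2 mm. The wrist camera is an equidistant fisheye: a pixel r from the principal point sees the ray r / f radians off the axis. A picture is of the moment at which its call begins: read the wrist's pose just before it. camera_info takes no time and is no camera call; for the wrist camera it gives the pose at the moment of the call.
- r.sign_off(): hands the job in; it is judged then, once.
The state is a dict: "clock": time; "qpos": joint angles; "qvel": joint speeds; "joint_efforts": joint torques, N m; "eef_pos": TCP position; "tcp_rot": TCP orientation; "contact_force": force on the tool from outside, world axes, zero at the start; "wrist_torque": the same for the moment, N m; "opening": opening from 0.0 (shut) to 1.0 (fully open); "grasp_force": force on a finger pad.
Only numpy, scipy, OpenCV 4.12 (cv2) and the standard library are available. Lean on these libraries where they do the work, as an engineer would, in place of code of your own. Each camera call takes 0.05 s, during which the arm holds its last target. There are 200 camera calls.

## Working session

There is one attempt and no reset: what is moved stays moved. The work goes in short steps, Python scripts to look and compute and a tool call to move; the robot and the scene stay as the last step left them, time stands still between calls to the robot, and variables do not carry over. Pictures are saved under pics/ and viewed, at most 14 in all, crops included, and the job is handed in when it is done.

Besides the shell and the picture viewer there is one more tool, called after "Call:" as name(argument=value, ...), one argument or row to a line, values as JSON. drive_tool: Moves the arm, as the interface text tells. Its arguments: {"type":"object","properties":{"plan":{"type":"array","items":{"type":"object","properties":{"x":{"type":"number"},"y":{"type":"number"},"z":{"type":"number"},"ax":{"type":"number"},"ay":{"type":"number"},"az":{"type":"number"},"hand":{"type":"number"}}}},"grip_force":{"type":"number"}},"required":["plan"]}

```bash
ls; mkdir -p pics; python3 - <<'E'
from rig import monitor, imaging, r
import cv2
print(monitor.sense())
for n in("top","side","wrist"):
    im=imaging.grab_frame(n); cv2.imwrite(f"pics/{n}0.png",im[:,:,::-1])
    print(n,imaging.camera_info(n))
E
```

```text
pics
{'clock': 0.0, 'qpos': array([-1.32841291e+00,  3.53660659e-01,  1.63412252e+00,  1.44931149e-05,
        1.15522080e+00, -2.37710065e-03]), 'qvel': array([-0.00062523,  0.00087655,  0.00044266, -0.00225703,  0.00076139,
        0.00035425]), 'joint_efforts': array([-2.60180735e-03, -6.05263066e+01, -3.42069983e+01, -2.48932347e-04,
        9.44874046e-03,  1.32806952e-05]), 'eef_pos': array([ 151.34494816, -605.85666944,  195.85888121]), 'tcp_rot': array([-3.14018137e+00, -1.66060622e-05,  2.44754642e-01]), 'contact_force': array([ 0.01964162, -0.57255502, -0.49783681]), 'wrist_torque': array([ 0.01811153,  0.02240691, -0.02387369]), 'grasp_force': 0.0, 'opening': 0.9988120130607563}
top {'mtx': array([[393.71609085,   0.        , 260.55876794],
       [  0.        , 393.71609085, 187.34841241],
       [  0.        ,   0.        ,   1.        ]]), 'R': array([[ 0.01264609, -0.99991673, -0.0025728 ],
       [-0.9940129 , -0.01229207, -0.10856916],
       [ 0.10852849,  0.00393037, -0.99408557]]), 't': array([ -1.63367037, 597.08178036, 906.25220571])}
side {'mtx': array([[370.96460591,   0.        , 251.08006188],
       [  0.        , 370.96460591, 196.80723668],
       [  0.        ,   0.        ,   1.        ]]), 'R': array([[-0.8057157 , -0.59201533, -0.01844046],
       [-0.30443772,  0.44063551, -0.84448684],
       [ 0.50807468, -0.67480234, -0.53525874]]), 't': array([504.50851847, 259.03257036, 670.79828192])}
wrist {'mtx': array([[297.31863964,   0.        , 252.5030681 ],
       [  0.        , 297.31863964, 194.78526615],
       [  0.        ,   0.        ,   1.        ]]), 'R': array([[ 0.24238643, -0.97017879, -0.00138876],
       [-0.92820911, -0.23231685,  0.29061439],
       [-0.28227055, -0.06915192, -0.95683925]]), 't': array([-625.00562853,  -37.13219426,  379.48312184])}
```

```bash
cd pics; python3 - <<'E'
import cv2
a=cv2.imread("top0.png");cv2.imwrite("top0b.png",cv2.resize(a,(800,600),interpolation=cv2.INTER_CUBIC))
a=cv2.imread("side0.png");cv2.imwrite("side0b.png",cv2.resize(a,(800,600),interpolation=cv2.INTER_CUBIC))
E
```

```text
(no output)
```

View pics/top0b.png

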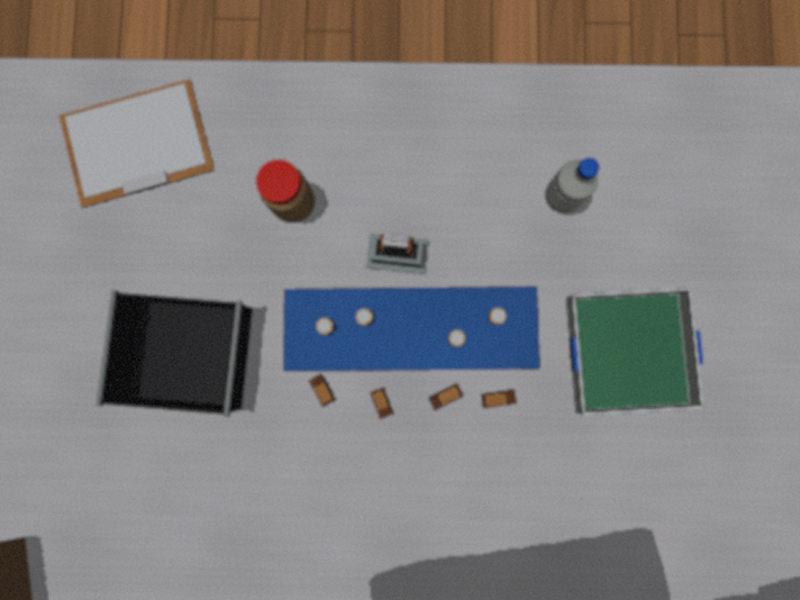

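View pics/side0b.png

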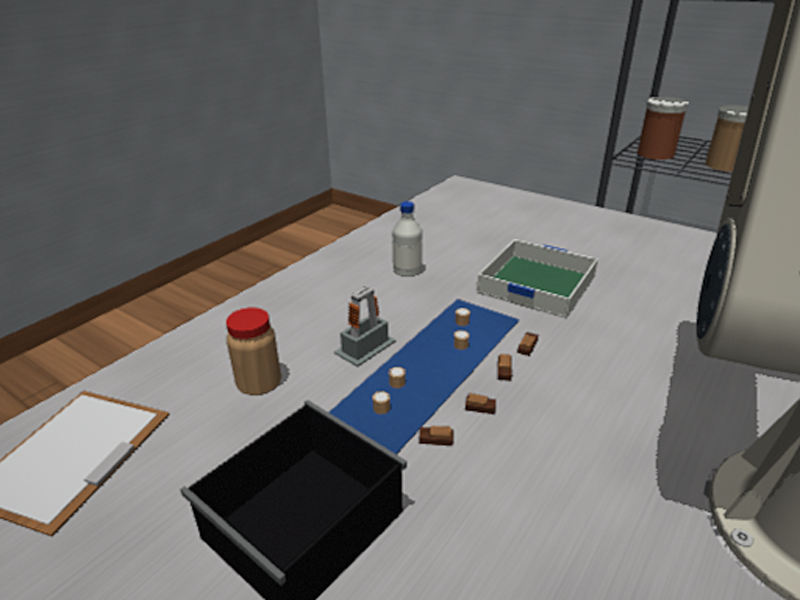

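```bash
cat > h.py <<'E'
import numpy as np, cv2
from scipy.spatial.transform import Rotation as Ro
from rig import monitor, imaging, r
def snap(n):
    c=imaging.camera_info(n); return imaging.grab_frame(n),c
def cast(uv,z,c,fish=False):
    uv=np.atleast_2d(np.asarray(uv,float)); m=c["mtx"]
    d=np.c_[(uv[:,0]-m[0,2])/m[0,0],(uv[:,1]-m[1,2])/m[1,1],np.ones(len(uv))]
    if fish:
        t=np.hypot(d[:,0],d[:,1]); s=np.where(t>1e-9,np.sin(t)/np.maximum(t,1e-9),1)
        d=np.c_[d[:,0]*s,d[:,1]*s,np.cos(t)]
    o=-c["R"].T@c["t"]; w=d@c["R"]
    return o+w*((z-o[2])/w[:,2])[:,None]
def blobs(mask,amin,amax=1e9):
    mask=mask.astype(np.uint8)
    cs,_=cv2.findContours(mask,cv2.RETR_EXTERNAL,cv2.CHAIN_APPROX_NONE)
    return [c for c in cs if amin<=cv2.contourArea(c)<=amax]
def rect(cnt,z,c,fish=False):
    p=cast(cnt[:,0,:],z,c,fish)[:,:2].astype(np.float32)
    (ctr,(w,h),a)=cv2.minAreaRect(p)
    if w<h: w,h,a=h,w,a+90
    return np.round(ctr,1),round(w,1),round(h,1),round((a+90)%180-90,1)
def tomove(dp,R=None):
    "world shift mm -> tool units"
    R=Ro.from_euler("xyz",monitor.sense()["tcp_rot"]).as_matrix() if R is None else R
    return np.round(R.T@np.asarray(dp)/50,3)
E
python3 - <<'E'
from h import *
c=imaging.camera_info("top"); print("cam",-c["R"].T@c["t"])
im=cv2.imread("pics/top0.png")[:,:,::-1].copy()
hsv=cv2.cvtColor(im,cv2.COLOR_RGB2HSV); H,S,V=[hsv[:,:,i].astype(int) for i in range(3)]
roi=np.zeros(H.shape,bool); roi[235:280,180:345]=1
print("chips")
for b in blobs(roi&(H<25)&(S>90),40): print(rect(b,12,c),cv2.contourArea(b))
board=np.zeros(H.shape,bool)
bl=blobs((H>95)&(H<125)&(S>120)&(V>40),3000)[0]; print("board",rect(bl,4,c))
cv2.drawContours(t:=np.zeros(H.shape,np.uint8),[cv2.convexHull(bl)],-1,1,-1)
print("plugs")
for b in blobs((t>0)&(S<110)&(V>100),20):
    m=cv2.moments(b);uv=[m["m10"]/m["m00"],m["m01"]/m["m00"]];print(np.round(uv,1),cast(uv,26,c)[0].round(1),cv2.contourArea(b))
g=blobs((H>60)&(H<85)&(S>80),2000)[0]; print("tub green z4",rect(g,4,c),"z42",rect(g,42,c),cv2.boundingRect(g))
d=blobs(V<45,3000)
for b in d: print("bin?",rect(b,85,c),rect(b,0,c),cv2.boundingRect(b))
cv2.imwrite("pics/crop0.png",cv2.resize(im[130:190,220:290,::-1],(700,600),interpolation=cv2.INTER_CUBIC))
E
```

```text
cam [495.17346769   2.14392716 965.71270166]
chips
(array([ 438.8, -135.6]), 47.0, 18.3, -81.2) 126.5
(array([430. ,  43.8]), 38.2, 18.6, 23.0) 106.0
(array([441.1, -53.9]), 45.0, 18.0, -63.1) 121.0
(array([448.2, 135.5]), 41.6, 19.1, 28.3) 118.0
board (array([5.447e+02, 3.000e-01]), 394.6, 125.1, -88.7)
plugs
[292.1 215.9] [530.4 -70.1  26. ] 100.5
[206.9 208.3] [545.9 133.4  26. ] 93.5
[232.2 202.2] [561.2  73.2  26. ] 93.0
[318.4 201.4] [ 565.6 -133.    26. ] 96.5
tub green z4 (array([ 514.3, -343.6]), 168.2, 156.9, 4.2) z42 (array([ 513.5, -329.9]), 161.5, 150.7, 4.2) (369, 189, 71, 73)
bin? (array([502. , 345.5]), 170.8, 153.9, 85.9) (array([502.6, 378.6]), 187.3, 168.7, 85.9) (65, 188, 85, 75)
```

View pics/crop0.png

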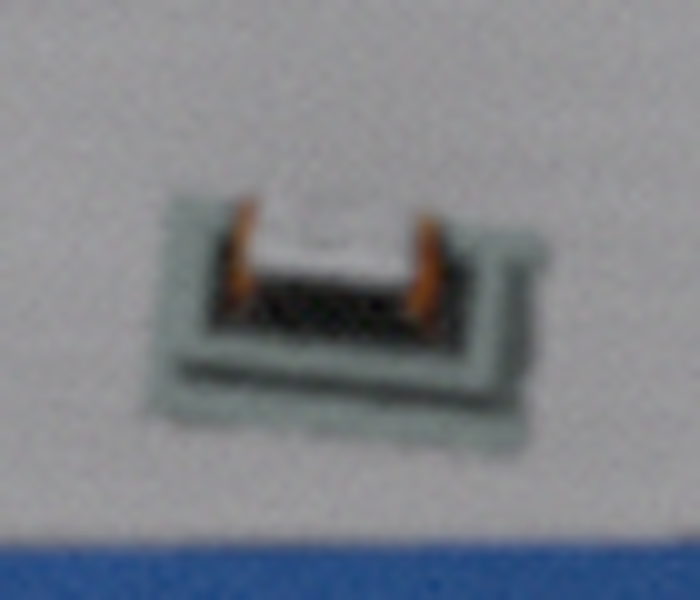

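```bash
cat >> h.py <<'E'
def go(*wps, yaw0=None):
    "each wp (x,y,z,yawdeg[,..]): units of drive_tool from the pose now"
    s=monitor.sense(); R=Ro.from_euler("xyz",s["tcp_rot"])
    for w in wps:
        Rt=Ro.from_euler("xyz",[np.pi,0,np.radians(w[3])])
        print(w,"->",np.round(R.inv().apply(np.array(w[:3])-s["eef_pos"])/50,3),np.round(np.degrees((R.inv()*Rt).as_rotvec())/6,2))
E
python3 -c "
from h import *
go((438.8,-135.6,120,98.8))"
```

```text
(438.8, -135.6, 120, 98.8) -> [ 7.857 -7.732  1.529] [-1.000e-02 -1.000e-02 -1.413e+01]
```

Call:
drive_tool(
  plan=[
    {"x": 7.86, "y": -7.73, "z": 0, "az": -14.13, "hand": 60},
    {"x": 7.86, "y": -7.73, "z": 0, "az": -14.13, "hand": 60},
    {"x": 7.86, "y": -7.73, "z": 0, "az": -14.13, "hand": 60},
    {"x": 7.86, "y": -7.73, "z": 0, "az": -14.13, "hand": 60},
    {"x": 7.86, "y": -7.73, "z": 0, "az": -14.13, "hand": 60},
    {"x": 7.86, "y": -7.73, "z": 0, "az": -14.13, "hand": 60},
    {"x": 7.86, "y": -7.73, "z": 0, "az": -14.13, "hand": 60},
    {"x": 7.86, "y": -7.73, "z": 0, "az": -14.13, "hand": 60},
  ],
  grip_force=40,
)

```text
invalid input
```

```bash
python3 -c "
from h import *
go((438.8,-135.6,120,98.8),(438.8,-135.6,4,98.8))"
```

```text
(438.8, -135.6, 120, 98.8) -> [ 7.857 -7.732  1.529] [-1.000e-02 -1.000e-02 -1.413e+01]
(438.8, -135.6, 4, 98.8) -> [ 7.857 -7.729  3.849] [-1.000e-02 -1.000e-02 -1.413e+01]
```

Call:
drive_tool(
  plan=[
    {"x": 7.86, "y": -7.73, "z": 0, "ax": 0, "ay": 0, "az": -14.13, "hand": 60},
    {"x": 7.86, "y": -7.73, "z": 0, "ax": 0, "ay": 0, "az": -14.13, "hand": 60},
    {"x": 7.86, "y": -7.73, "z": 0, "ax": 0, "ay": 0, "az": -14.13, "hand": 60},
    {"x": 7.86, "y": -7.73, "z": 0, "ax": 0, "ay": 0, "az": -14.13, "hand": 60},
    {"x": 7.86, "y": -7.73, "z": 0, "ax": 0, "ay": 0, "az": -14.13, "hand": 60},
    {"x": 7.86, "y": -7.73, "z": 0, "ax": 0, "ay": 0, "az": -14.13, "hand": 60},
    {"x": 7.86, "y": -7.73, "z": 0, "ax": 0, "ay": 0, "az": -14.13, "hand": 60},
    {"x": 7.86, "y": -7.73, "z": 0, "ax": 0, "ay": 0, "az": -14.13, "hand": 60},
  ],
  grip_force=40,
)

```text
clock: 0.95
eef_pos: [360.8, -263.3, 196.7]
tcp_rot: [3.141, 0.0, 1.451]
contact_force: [1.5, -0.5, 0.2]
opening: 0.704
grasp_force: 0.0
```

```bash
python3 -c "
from h import *
go((438.8,-135.6,120,98.8),(438.8,-135.6,4,98.8))"
```

```text
(438.8, -135.6, 120, 98.8) -> [2.723 1.243 1.533] [ 0.    0.   -2.61]
(438.8, -135.6, 4, 98.8) -> [2.723 1.242 3.853] [ 0.    0.   -2.61]
```

Call:
drive_tool(
  plan=[
    {"x": 2.72, "y": 1.24, "z": 2.2, "ax": 0, "ay": 0, "az": -2.61, "hand": 55},
    {"x": 2.72, "y": 1.24, "z": 2.2, "ax": 0, "ay": 0, "az": -2.61, "hand": 55},
    {"x": 2.72, "y": 1.24, "z": 2.2, "ax": 0, "ay": 0, "az": -2.61, "hand": 55},
    {"x": 2.72, "y": 1.24, "z": 2.2, "ax": 0, "ay": 0, "az": -2.61, "hand": 55},
    {"x": 2.72, "y": 1.24, "z": 2.2, "ax": 0, "ay": 0, "az": -2.61, "hand": 55},
    {"x": 2.72, "y": 1.24, "z": 2.2, "ax": 0, "ay": 0, "az": -2.61, "hand": 55},
  ],
)

```text
clock: 1.55
eef_pos: [438.5, -137.5, 86.2]
tcp_rot: [-3.14, -0.001, 1.72]
contact_force: [-1.2, 0.4, -0.1]
opening: 0.642
grasp_force: 0.0
```

```bash
python3 - <<'E'
from h import *
im,c=snap("wrist"); cv2.imwrite("pics/w1.png",im[:,:,::-1])
hsv=cv2.cvtColor(im,cv2.COLOR_RGB2HSV); H,S,V=[hsv[:,:,i].astype(int) for i in range(3)]
for b in blobs((H<25)&(S>90)&(V>25),150): print(rect(b,12,c,True),cv2.contourArea(b),cv2.boundingRect(b))
go((438.8,-135.6,4,98.8))
E
```

```text
(array([ 568.3, -133.6]), 36.5, 24.2, -29.7) 639.0 (371, 193, 30, 31)
(array([ 439.3, -135.4]), 51.3, 21.0, -81.4) 1264.0 (241, 161, 25, 57)
(array([533.4, -69.9]), 32.1, 25.2, -11.6) 276.5 (352, 121, 34, 30)
(array([441.1, -54.5]), 48.9, 21.1, -62.6) 1372.0 (249, 67, 42, 62)
(array([566.2,  66.2]), 36.6, 12.5, 22.0) 190.0 (402, 0, 31, 13)
(438.8, -135.6, 4, 98.8) -> [0.051 0.01  1.655] [-0.    0.   -0.05]
```

View pics/w1.png

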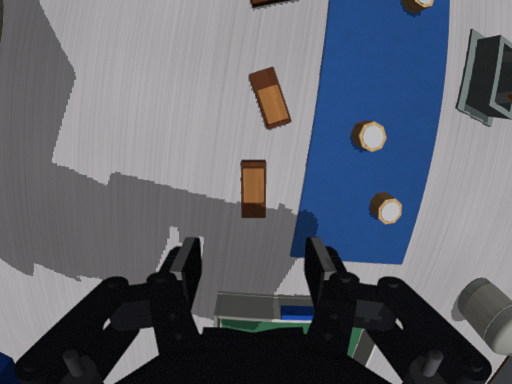

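The wrist view confirms the chip at px (253,188) ahead of the open fingers, the second chip at (270,98), plugs at (371,136) and (387,209), and the stand at right. Now I'll grip the first chip.

Call:
drive_tool(
  plan=[
    {"x": 0.05, "y": 0.01, "z": 0.9, "ax": 0, "ay": 0, "az": 0, "hand": 55},
    {"x": 0.05, "y": 0.01, "z": 1.64, "ax": 0, "ay": 0, "az": 0, "hand": 55},
    {"x": 0.05, "y": 0.01, "z": 1.64, "ax": 0, "ay": 0, "az": 0, "hand": 10},
    {"x": 0.05, "y": 0.01, "z": 1.64, "ax": 0, "ay": 0, "az": 0, "hand": 10},
    {"x": 0.05, "y": 0.01, "z": 1.64, "ax": 0, "ay": 0, "az": 0, "hand": 10},
    {"x": 0.05, "y": 0.01, "z": 1.64, "ax": 0, "ay": 0, "az": 0, "hand": 10},
    {"x": 0.05, "y": 0.01, "z": 1.64, "ax": 0, "ay": 0, "az": 0, "hand": 10},
    {"x": 0.05, "y": 0.01, "z": 1.64, "ax": 0, "ay": 0, "az": 0, "hand": 10},
  ],
)

```text
clock: 2.4
eef_pos: [439.5, -135.7, 5.5]
tcp_rot: [3.14, 0.001, 1.718]
contact_force: [-0.1, 0.3, -0.3]
opening: 0.12
grasp_force: 0.0
```

```bash
python3 - <<'E'
from h import *
go((440,-135,170,98.8),(500,335,170,98.8),(500,335,120,98.8))
E
```

```text
(440, -135, 170, 98.8) -> [ 0.009  0.016 -3.291] [ 0.01  0.01 -0.06]
(500, 335, 170, 98.8) -> [ 9.132  2.583 -3.294] [ 0.01  0.01 -0.06]
(500, 335, 120, 98.8) -> [ 9.132  2.581 -2.294] [ 0.01  0.01 -0.06]
```

```bash
python3 - <<'E'
from h import *
im,c=snap("wrist"); cv2.imwrite("pics/w2.png",im[:,:,::-1])
E
```

```text
(no output)
```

View pics/w2.png

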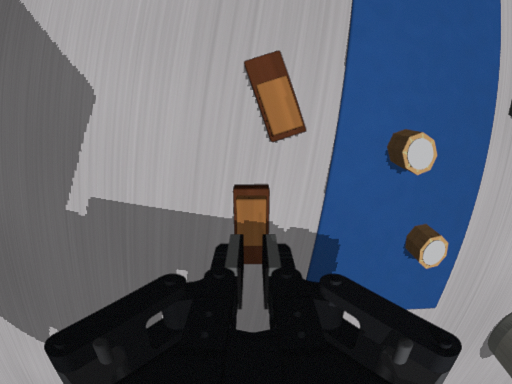

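Fingers at (255,240–300) closed to 10 mm and the chip still lies ahead at (252,222), so it was missed. I'll project to see why.

```bash
cat >> h.py <<'E'
def proj(X,c):
    p=c["R"]@np.asarray(X,float)+c["t"]; t=np.arctan2(np.hypot(p[0],p[1]),p[2]); ph=np.arctan2(p[1],p[0]); m=c["mtx"]
    return m[0,0]*t*np.cos(ph)+m[0,2], m[1,1]*t*np.sin(ph)+m[1,2]
def wchips(amin=400):
    im,c=snap("wrist"); hsv=cv2.cvtColor(im,cv2.COLOR_RGB2HSV); H,S,V=[hsv[:,:,i].astype(int) for i in range(3)]
    for b in blobs((H<25)&(S>90)&(V>25),amin): print(rect(b,12,c,True),cv2.contourArea(b),cv2.boundingRect(b))
    return im,c
E
python3 - <<'E'
from h import *
im,c=wchips(); s=monitor.sense(); print(s["eef_pos"],proj(s["eef_pos"],c)); print(-c["R"].T@c["t"])
E
```

```text
(array([ 569.5, -134. ]), 43.8, 25.4, -29.3) 683.5 (406, 225, 42, 43)
(array([ 439. , -134.3]), 52.8, 20.9, -80.6) 2126.5 (234, 185, 35, 79)
(array([534.3, -69.4]), 37.3, 25.9, -12.1) 1534.0 (388, 130, 49, 45)
(array([441. , -54.4]), 49.0, 21.3, -62.7) 3045.5 (245, 51, 61, 91)
[ 439.17963872 -135.51321949    5.00910597] (np.float64(251.1300806613618), np.float64(223.88786198530363))
[429.08716956 -62.76675948 182.17454188]
```

```bash
python3 - <<'E'
from h import *
c=imaging.camera_info("wrist"); e=monitor.sense()["eef_pos"]
for dz in (0,5,10,15,20,30): print(dz,np.round(proj(e+[5,0,dz],c),1),np.round(proj(e+[5,11,dz],c),1),np.round(proj(e+[5,-11,dz],c),1))
im=cv2.imread("pics/w2.png"); cv2.imwrite("pics/w2c.png",cv2.resize(im[160:320,180:340],(640,640))[:600])
E
```

```text
0 [259.  225.2] [261.7 209.3] [256.4 240.4]
5 [259.2 228.2] [261.9 212. ] [256.5 243.7]
10 [259.4 231.5] [262.2 214.9] [256.6 247.2]
15 [259.5 234.9] [262.5 217.9] [256.7 250.9]
20 [259.7 238.4] [262.7 221.1] [256.9 254.8]
30 [260.2 246.1] [263.4 228.1] [257.1 263.2]
```

View pics/w2c.png

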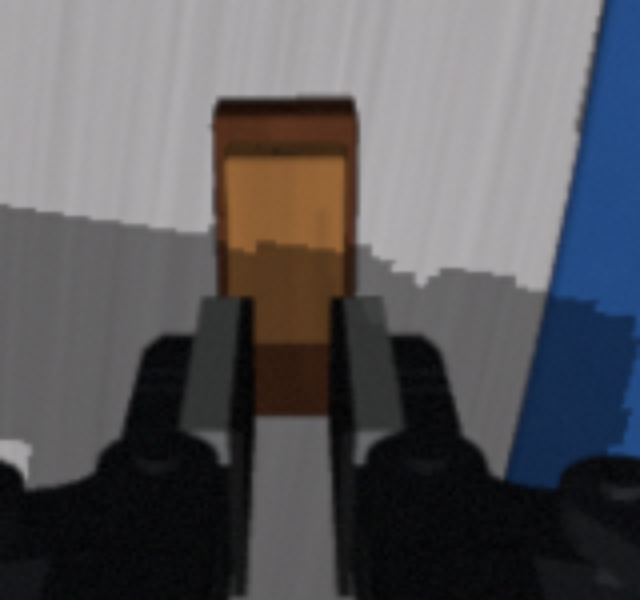

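```bash
python3 - <<'E'
from h import *
im,c=snap("side"); e=monitor.sense()["eef_pos"]
for dz in (0,20,40):
    p=c["R"]@(e+[0,0,dz])+c["t"]; q=c["mtx"]@p; u,v=np.round(q[:2]/q[2],1); print(dz,u,v)
    cv2.circle(im,(int(u),int(v)),1,(255,0,255),-1)
cv2.imwrite("pics/s1.png",cv2.resize(im[120:280,230:430,::-1],(750,600),interpolation=cv2.INTER_CUBIC))
E
```

```text
0 338.2 220.1
20 339.1 213.9
40 339.9 207.5
```

View pics/s1.png

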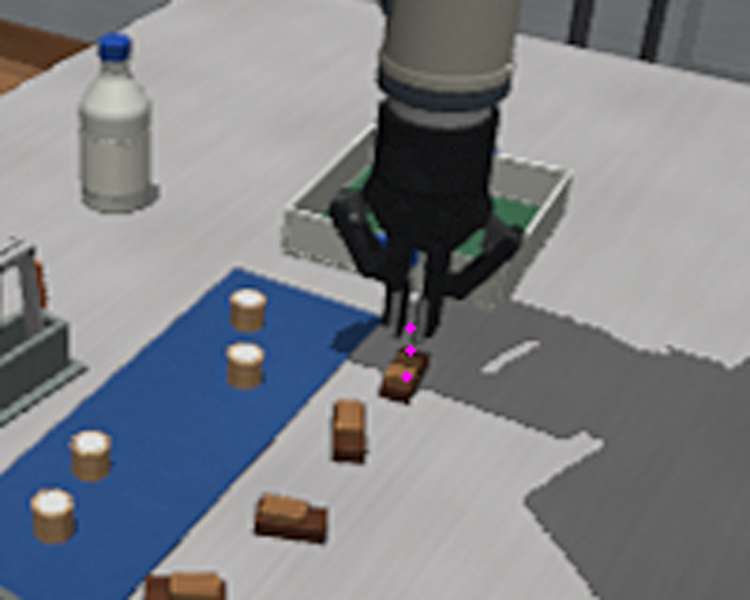

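The side view shows the fingertips at crop (412,335), about 33–38 mm above the reported TCP point (magenta, 406,376): the reported TCP lies beyond the real tips. I'll open and go lower, watching the force.

Call:
drive_tool(
  plan=[
    {"x": 0, "y": 0, "z": 0, "ax": 0, "ay": 0, "az": 0, "hand": 42},
    {"x": 0, "y": 0, "z": 0, "ax": 0, "ay": 0, "az": 0, "hand": 42},
    {"x": 0, "y": 0, "z": 0, "ax": 0, "ay": 0, "az": 0, "hand": 42},
    {"x": 0, "y": 0, "z": 0.2, "ax": 0, "ay": 0, "az": 0, "hand": 42},
    {"x": 0, "y": 0, "z": 0.4, "ax": 0, "ay": 0, "az": 0, "hand": 42},
    {"x": 0, "y": 0, "z": 0.5, "ax": 0, "ay": 0, "az": 0, "hand": 42},
    {"x": 0, "y": 0, "z": 0.55, "ax": 0, "ay": 0, "az": 0, "hand": 42},
    {"x": 0, "y": 0, "z": 0.6, "ax": 0, "ay": 0, "az": 0, "hand": 42},
  ],
)

```text
clock: 3.35
eef_pos: [438.7, -135.4, -25.9]
tcp_rot: [-3.141, -0.0, 1.718]
contact_force: [0.1, 0.3, 0.5]
opening: 0.493
grasp_force: 0.0
```

Call:
drive_tool(
  plan=[
    {"x": 0, "y": 0, "z": 0.05, "ax": 0, "ay": 0, "az": 0, "hand": 36},
    {"x": 0, "y": 0, "z": 0.1, "ax": 0, "ay": 0, "az": 0, "hand": 36},
  ],
)

```text
clock: 3.55
eef_pos: [439.1, -135.5, -30.5]
tcp_rot: [3.141, 0.0, 1.718]
contact_force: [-0.2, -0.3, -0.7]
opening: 0.421
grasp_force: 0.0
```

Call:
drive_tool(
  plan=[
    {"x": 0, "y": 0, "z": 0, "ax": 0, "ay": 0, "az": 0, "hand": 10},
    {"x": 0, "y": 0, "z": 0, "ax": 0, "ay": 0, "az": 0, "hand": 10},
    {"x": 0, "y": 0, "z": 0, "ax": 0, "ay": 0, "az": 0, "hand": 10},
    {"x": 0, "y": 0, "z": 0, "ax": 0, "ay": 0, "az": 0, "hand": 10},
    {"x": 0, "y": 0, "z": 0, "ax": 0, "ay": 0, "az": 0, "hand": 10},
  ],
)

```text
clock: 4.05
eef_pos: [439.0, -135.5, -30.3]
tcp_rot: [3.141, 0.0, 1.718]
contact_force: [0.2, -0.4, 0.3]
opening: 0.24
grasp_force: 39.1
```

Call:
drive_tool(
  plan=[
    {"x": 0, "y": 0, "z": -1.0, "ax": 0, "ay": 0, "az": 0, "hand": 10},
    {"x": 0, "y": 0, "z": -2.0, "ax": 0, "ay": 0, "az": 0, "hand": 10},
    {"x": 9.33, "y": 2.61, "z": -2.7, "ax": 0, "ay": 0, "az": 0, "hand": 10},
    {"x": 9.33, "y": 2.61, "z": -2.7, "ax": 0, "ay": 0, "az": 0, "hand": 10},
    {"x": 9.33, "y": 2.61, "z": -2.7, "ax": 0, "ay": 0, "az": 0, "hand": 10},
    {"x": 9.33, "y": 2.61, "z": -2.7, "ax": 0, "ay": 0, "az": 0, "hand": 10},
    {"x": 9.33, "y": 2.61, "z": -2.7, "ax": 0, "ay": 0, "az": 0, "hand": 10},
    {"x": 9.33, "y": 2.61, "z": -2.7, "ax": 0, "ay": 0, "az": 0, "hand": 10},
  ],
)

```text
clock: 4.85
eef_pos: [476.2, 163.5, 91.5]
tcp_rot: [3.141, 0.0, 1.718]
contact_force: [1.2, 0.1, -0.2]
opening: 0.242
grasp_force: 39.4
```

```bash
python3 - <<'E'
from h import *
go((500,345,100,98.8),(500,345,30,98.8),(441,-54.5,100,117.4))
E
```

```text
(500, 345, 100, 98.8) -> [ 3.52   1.005 -0.169] [ 0.    0.   -0.06]
(500, 345, 30, 98.8) -> [3.52  1.004 1.231] [ 0.    0.   -0.06]
(441, -54.5, 100, 117.4) -> [-4.21  -1.337 -0.169] [ 0.    0.   -3.16]
```

Call:
drive_tool(
  plan=[
    {"x": 3.52, "y": 1.0, "z": -0.2, "ax": 0, "ay": 0, "az": 0, "hand": 10},
    {"x": 3.52, "y": 1.0, "z": -0.2, "ax": 0, "ay": 0, "az": 0, "hand": 10},
    {"x": 3.52, "y": 1.0, "z": -0.2, "ax": 0, "ay": 0, "az": 0, "hand": 10},
    {"x": 3.52, "y": 1.0, "z": -0.2, "ax": 0, "ay": 0, "az": 0, "hand": 10},
    {"x": 3.52, "y": 1.0, "z": 0.8, "ax": 0, "ay": 0, "az": 0, "hand": 10},
    {"x": 3.52, "y": 1.0, "z": 1.2, "ax": 0, "ay": 0, "az": 0, "hand": 10},
    {"x": 3.52, "y": 1.0, "z": 1.2, "ax": 0, "ay": 0, "az": 0, "hand": 50},
    {"x": 3.52, "y": 1.0, "z": 1.2, "ax": 0, "ay": 0, "az": 0, "hand": 50},
  ],
)

```text
clock: 5.65
eef_pos: [500.0, 342.8, 31.4]
tcp_rot: [-3.141, 0.0, 1.718]
contact_force: [0.3, 0.8, 0.8]
opening: 0.57
grasp_force: 0.0
```

```bash
python3 - <<'E'
from h import *
go((500,345,100,98.8),(441,-54.5,100,117.4))
E
```

```text
(500, 345, 100, 98.8) -> [ 0.043  0.006 -1.372] [-0.    0.   -0.06]
(441, -54.5, 100, 117.4) -> [-7.687 -2.333 -1.369] [-0.    0.   -3.16]
```

Call:
drive_tool(
  plan=[
    {"x": 0, "y": 0, "z": -1.0, "ax": 0, "ay": 0, "az": 0, "hand": 50},
    {"x": -7.69, "y": -2.33, "z": -1.5, "ax": 0, "ay": 0, "az": -3.16, "hand": 50},
    {"x": -7.69, "y": -2.33, "z": -1.5, "ax": 0, "ay": 0, "az": -3.16, "hand": 50},
    {"x": -7.69, "y": -2.33, "z": -1.5, "ax": 0, "ay": 0, "az": -3.16, "hand": 50},
    {"x": -7.69, "y": -2.33, "z": -1.5, "ax": 0, "ay": 0, "az": -3.16, "hand": 50},
    {"x": -7.69, "y": -2.33, "z": -1.5, "ax": 0, "ay": 0, "az": -3.16, "hand": 50},
    {"x": -7.69, "y": -2.33, "z": -1.5, "ax": 0, "ay": 0, "az": -3.16, "hand": 50},
    {"x": -7.69, "y": -2.33, "z": -1.5, "ax": 0, "ay": 0, "az": -3.16, "hand": 50},
  ],
)

```text
clock: 6.45
eef_pos: [449.7, -4.4, 105.2]
tcp_rot: [3.138, 0.002, 2.049]
contact_force: [0.6, -0.3, -0.1]
opening: 0.586
grasp_force: 0.0
```

```bash
python3 - <<'E'
from h import *
wchips(150)
go((441,-54.5,60,117.4),(441,-54.5,-30,117.4))
E
```

```text
(array([975.5, -49.4]), 89.9, 29.0, -89.7) 221.5 (482, 318, 30, 40)
(array([ 562.3, -130.4]), 23.5, 21.8, -54.3) 178.0 (279, 313, 19, 16)
(array([525.6, -69.1]), 24.0, 18.8, 56.3) 176.0 (280, 263, 21, 19)
(array([440.3, -54.8]), 48.5, 20.2, -62.6) 857.5 (210, 202, 21, 46)
(array([554.6,  70.3]), 22.6, 16.6, 89.7) 166.5 (374, 161, 19, 22)
(array([716.3, 170.2]), 54.8, 15.4, -48.5) 214.5 (504, 140, 8, 43)
(array([429.8,  42. ]), 41.1, 19.5, 22.5) 877.5 (233, 120, 47, 24)
(array([540.5, 129.1]), 23.4, 17.5, -71.3) 168.0 (390, 101, 18, 23)
(array([447.7, 133.2]), 45.3, 20.1, 29.0) 951.0 (295, 44, 49, 23)
(441, -54.5, 60, 117.4) -> [-0.715 -0.537  0.909] [ 0.01  0.04 -0.02]
(441, -54.5, -30, 117.4) -> [-0.708 -0.54   2.709] [ 0.01  0.04 -0.02]
```

Call:
drive_tool(
  plan=[
    {"x": -0.71, "y": -0.54, "z": 0.9, "ax": 0, "ay": 0, "az": 0, "hand": 46},
    {"x": -0.71, "y": -0.54, "z": 0.9, "ax": 0, "ay": 0, "az": 0, "hand": 46},
    {"x": -0.71, "y": -0.54, "z": 1.8, "ax": 0, "ay": 0, "az": 0, "hand": 46},
    {"x": -0.71, "y": -0.54, "z": 2.7, "ax": 0, "ay": 0, "az": 0, "hand": 46},
    {"x": -0.71, "y": -0.54, "z": 2.7, "ax": 0, "ay": 0, "az": 0, "hand": 10},
    {"x": -0.71, "y": -0.54, "z": 2.7, "ax": 0, "ay": 0, "az": 0, "hand": 10},
    {"x": -0.71, "y": -0.54, "z": 2.7, "ax": 0, "ay": 0, "az": 0, "hand": 10},
    {"x": -0.71, "y": -0.54, "z": 2.7, "ax": 0, "ay": 0, "az": 0, "hand": 10},
  ],
)

```text
clock: 7.3
eef_pos: [442.1, -46.2, -31.0]
tcp_rot: [3.14, 0.001, 2.049]
contact_force: [-0.6, -0.7, -0.4]
opening: 0.245
grasp_force: 41.8
```

```bash
python3 - <<'E'
from h import *
go((500,320,100,98.8),(500,320,30,98.8))
E
```

```text
(500, 320, 100, 98.8) -> [ 5.967  4.404 -2.618] [0.02 0.01 3.1 ]
(500, 320, 30, 98.8) -> [ 5.968  4.402 -1.218] [0.02 0.01 3.1 ]
```

Call:
drive_tool(
  plan=[
    {"x": 0, "y": 0, "z": -1.0, "ax": 0, "ay": 0, "az": 0, "hand": 10},
    {"x": 0, "y": 0, "z": -2.0, "ax": 0, "ay": 0, "az": 0, "hand": 10},
    {"x": 5.97, "y": 4.4, "z": -2.7, "ax": 0, "ay": 0, "az": 0, "hand": 10},
    {"x": 5.97, "y": 4.4, "z": -2.7, "ax": 0, "ay": 0, "az": 0, "hand": 10},
    {"x": 5.97, "y": 4.4, "z": -2.7, "ax": 0, "ay": 0, "az": 0, "hand": 10},
    {"x": 5.97, "y": 4.4, "z": -2.7, "ax": 0, "ay": 0, "az": 0, "hand": 10},
    {"x": 5.97, "y": 4.4, "z": -2.7, "ax": 0, "ay": 0, "az": 0, "hand": 10},
    {"x": 5.97, "y": 4.4, "z": -2.7, "ax": 0, "ay": 0, "az": 0, "hand": 10},
  ],
)

```text
clock: 8.1
eef_pos: [487.9, 251.0, 97.6]
tcp_rot: [3.14, 0.0, 2.049]
contact_force: [0.5, -0.7, -0.0]
opening: 0.24
grasp_force: 41.9
```

```bash
python3 - <<'E'
from h import *
go((500,330,100,98.8),(500,330,30,98.8))
E
```

```text
(500, 330, 100, 98.8) -> [ 1.291  0.942 -0.046] [ 0.02 -0.    3.1 ]
(500, 330, 30, 98.8) -> [1.291 0.94  1.354] [ 0.02 -0.    3.1 ]
```

Call:
drive_tool(
  plan=[
    {"x": 1.29, "y": 0.94, "z": -0.05, "ax": 0, "ay": 0, "az": 2, "hand": 10},
    {"x": 1.29, "y": 0.94, "z": -0.05, "ax": 0, "ay": 0, "az": 3, "hand": 10},
    {"x": 1.29, "y": 0.94, "z": 0.95, "ax": 0, "ay": 0, "az": 3, "hand": 10},
    {"x": 1.29, "y": 0.94, "z": 1.3, "ax": 0, "ay": 0, "az": 3, "hand": 10},
    {"x": 1.29, "y": 0.94, "z": 1.3, "ax": 0, "ay": 0, "az": 3, "hand": 50},
    {"x": 1.29, "y": 0.94, "z": 1.3, "ax": 0, "ay": 0, "az": 3, "hand": 50},
    {"x": 1.29, "y": 0.94, "z": 0.3, "ax": 0, "ay": 0, "az": 3, "hand": 50},
    {"x": 1.29, "y": 0.94, "z": -0.1, "ax": 0, "ay": 0, "az": 3, "hand": 50},
  ],
)

```text
clock: 8.9
eef_pos: [502.2, 328.7, 106.3]
tcp_rot: [3.136, -0.002, 1.734]
contact_force: [1.3, 0.8, 0.2]
opening: 0.583
grasp_force: 0.0
```

```bash
python3 - <<'E'
from h import *
go((430,43,60,22.8))
E
```

```text
(430, 43, 60, 22.8) -> [-5.405 -2.361  0.9  ] [ 0.03 -0.05 12.76]
```

Call:
drive_tool(
  plan=[
    {"x": -5.4, "y": -2.36, "z": 0, "ax": 0, "ay": 0, "az": 12.7, "hand": 46},
    {"x": -5.4, "y": -2.36, "z": 0, "ax": 0, "ay": 0, "az": 12.7, "hand": 46},
    {"x": -5.4, "y": -2.36, "z": 0, "ax": 0, "ay": 0, "az": 12.7, "hand": 46},
    {"x": -5.4, "y": -2.36, "z": 0.4, "ax": 0, "ay": 0, "az": 12.7, "hand": 46},
    {"x": -5.4, "y": -2.36, "z": 0.9, "ax": 0, "ay": 0, "az": 12.7, "hand": 46},
    {"x": -5.4, "y": -2.36, "z": 0.9, "ax": 0, "ay": 0, "az": 12.7, "hand": 46},
    {"x": -5.4, "y": -2.36, "z": 0.9, "ax": 0, "ay": 0, "az": 12.7, "hand": 46},
    {"x": -5.4, "y": -2.36, "z": 0.9, "ax": 0, "ay": 0, "az": 12.7, "hand": 46},
  ],
)

```text
clock: 9.7
eef_pos: [428.2, 40.2, 57.6]
tcp_rot: [3.141, -0.002, 0.525]
contact_force: [0.4, 0.2, 0.9]
opening: 0.539
grasp_force: 0.0
```

Call:
drive_tool(
  plan=[
    {"x": 0, "y": 0, "z": 0, "ax": 0, "ay": 0, "az": 1.35, "hand": 46},
    {"x": 0, "y": 0, "z": 0, "ax": 0, "ay": 0, "az": 1.35, "hand": 46},
    {"x": 0, "y": 0, "z": 0, "ax": 0, "ay": 0, "az": 1.35, "hand": 46},
  ],
)

```text
clock: 10.0
eef_pos: [428.7, 41.9, 57.4]
tcp_rot: [3.141, -0.003, 0.397]
contact_force: [-0.2, -0.4, -0.6]
opening: 0.539
grasp_force: 0.0
```

```bash
python3 - <<'E'
from h import *
wchips(300)
go((430,43,60,22.8),(430,43,-30.5,22.8))
E
```

```text
(array([431.4,  44.8]), 44.0, 20.9, 22.0) 1352.5 (236, 172, 28, 54)
(array([531.4, -73.2]), 37.9, 25.7, -64.8) 422.0 (406, 131, 36, 31)
(array([ 567.7, -136.3]), 44.5, 24.6, -75.2) 364.5 (467, 129, 32, 29)
(array([449.1, 136.1]), 45.6, 22.6, 29.2) 1443.0 (134, 105, 34, 61)
(array([563.7,  72.4]), 29.2, 25.6, 24.7) 978.0 (267, 10, 35, 37)
(array([547.5, 134.8]), 31.5, 24.9, 47.0) 976.0 (180, 0, 38, 38)
(430, 43, 60, 22.8) -> [ 0.037 -0.007 -0.058] [ 0.01 -0.02 -0.01]
(430, 43, -30.5, 22.8) -> [ 0.034 -0.008  1.752] [ 0.01 -0.02 -0.01]
```

Call:
drive_tool(
  plan=[
    {"x": 0.06, "y": -0.02, "z": 0.8, "ax": 0, "ay": 0, "az": 0, "hand": 46},
    {"x": 0.06, "y": -0.02, "z": 1.75, "ax": 0, "ay": 0, "az": 0, "hand": 46},
    {"x": 0.06, "y": -0.02, "z": 1.75, "ax": 0, "ay": 0, "az": 0, "hand": 10},
    {"x": 0.06, "y": -0.02, "z": 1.75, "ax": 0, "ay": 0, "az": 0, "hand": 10},
    {"x": 0.06, "y": -0.02, "z": 1.75, "ax": 0, "ay": 0, "az": 0, "hand": 10},
    {"x": 0.06, "y": -0.02, "z": 1.75, "ax": 0, "ay": 0, "az": 0, "hand": 10},
    {"x": 0.06, "y": -0.02, "z": 0.75, "ax": 0, "ay": 0, "az": 0, "hand": 10},
    {"x": 0.06, "y": -0.02, "z": -0.25, "ax": 0, "ay": 0, "az": 0, "hand": 10},
  ],
)

```text
clock: 10.85
eef_pos: [428.3, 43.8, 68.9]
tcp_rot: [-3.14, 0.004, 0.394]
contact_force: [1.2, 1.0, -0.8]
opening: 0.239
grasp_force: 42.7
```

```bash
python3 - <<'E'
from h import *
go((500,330,100,22.8),(500,330,30,22.8))
E
```

```text
(500, 330, 100, 22.8) -> [ 3.52  -4.734 -0.631] [-0.01  0.04 -0.03]
(500, 330, 30, 22.8) -> [ 3.526 -4.733  0.769] [-0.01  0.04 -0.03]
```

Call:
drive_tool(
  plan=[
    {"x": 0.3, "y": -0.4, "z": -0.7, "ax": 0, "ay": 0, "az": 0, "hand": 10},
    {"x": 3.52, "y": -4.73, "z": -0.7, "ax": 0, "ay": 0, "az": 0, "hand": 10},
    {"x": 3.52, "y": -4.73, "z": -0.7, "ax": 0, "ay": 0, "az": 0, "hand": 10},
    {"x": 3.52, "y": -4.73, "z": -0.7, "ax": 0, "ay": 0, "az": 0, "hand": 10},
    {"x": 3.52, "y": -4.73, "z": -0.7, "ax": 0, "ay": 0, "az": 0, "hand": 10},
    {"x": 3.52, "y": -4.73, "z": -0.7, "ax": 0, "ay": 0, "az": 0, "hand": 10},
    {"x": 3.52, "y": -4.73, "z": -0.7, "ax": 0, "ay": 0, "az": 0, "hand": 10},
    {"x": 3.52, "y": -4.73, "z": 0.2, "ax": 0, "ay": 0, "az": 0, "hand": 10},
  ],
)

```text
clock: 11.65
eef_pos: [507.0, 336.2, 64.2]
tcp_rot: [-3.139, -0.013, 0.397]
contact_force: [0.1, 0.1, -0.4]
opening: 0.244
grasp_force: 42.7
```

Call:
drive_tool(
  plan=[
    {"x": 0, "y": 0, "z": 0.5, "ax": 0, "ay": 0, "az": 0, "hand": 10},
    {"x": 0, "y": 0, "z": 0.5, "ax": 0, "ay": 0, "az": 0, "hand": 50},
    {"x": 0, "y": 0, "z": 0.5, "ax": 0, "ay": 0, "az": 0, "hand": 50},
    {"x": 0, "y": 0, "z": -0.5, "ax": 0, "ay": 0, "az": -0.5, "hand": 50},
    {"x": 0, "y": 0, "z": -0.9, "ax": 0, "ay": 0, "az": -1.0, "hand": 50},
    {"x": 0, "y": 0, "z": -0.9, "ax": 0, "ay": 0, "az": -1.0, "hand": 50},
  ],
)

```text
clock: 12.25
eef_pos: [505.2, 331.7, 109.7]
tcp_rot: [-3.141, -0.01, 0.499]
contact_force: [-0.5, 0.7, -0.3]
opening: 0.589
grasp_force: 0.0
```

```bash
python3 - <<'E'
from h import *
go((449,136,60,28.8))
E
```

```text
(449, 136, 60, 28.8) -> [-2.871  2.899  0.964] [-0.01 -0.09 -0.03]
```

Call:
drive_tool(
  plan=[
    {"x": -2.87, "y": 2.9, "z": 0, "ax": 0, "ay": -0.09, "az": 0, "hand": 46},
    {"x": -2.87, "y": 2.9, "z": 0, "ax": 0, "ay": -0.09, "az": 0, "hand": 46},
    {"x": -2.87, "y": 2.9, "z": 0, "ax": 0, "ay": -0.09, "az": 0, "hand": 46},
    {"x": -2.87, "y": 2.9, "z": 0.6, "ax": 0, "ay": -0.09, "az": 0, "hand": 46},
    {"x": -2.87, "y": 2.9, "z": 1, "ax": 0, "ay": -0.09, "az": 0, "hand": 46},
    {"x": -2.87, "y": 2.9, "z": 1, "ax": 0, "ay": -0.09, "az": 0, "hand": 46},
    {"x": -2.87, "y": 2.9, "z": 1, "ax": 0, "ay": -0.09, "az": 0, "hand": 46},
  ],
)

```text
clock: 12.95
eef_pos: [445.9, 134.2, 54.5]
tcp_rot: [3.142, 0.009, 0.497]
contact_force: [0.1, 0.4, -0.1]
opening: 0.534
grasp_force: 0.0
```

```bash
python3 - <<'E'
from h import *
wchips(300)
go((449,136,-30.5,28.8))
E
```

```text
(array([532.1, -74.4]), 48.1, 26.0, -89.8) 354.5 (461, 211, 29, 30)
(array([449.6, 137.2]), 46.8, 21.1, 29.2) 1496.5 (236, 169, 29, 58)
(array([562.6,  70.1]), 33.8, 24.8, -58.4) 398.5 (375, 101, 38, 32)
(array([503.5, 336.3]), 68.7, 50.6, 89.5) 1990.5 (36, 12, 75, 61)
(449, 136, -30.5, 28.8) -> [0.066 0.002 1.707] [ 0.    0.07 -0.05]
```

Call:
drive_tool(
  plan=[
    {"x": 0.07, "y": -0.01, "z": 0.8, "ax": 0, "ay": 0.06, "az": 0, "hand": 46},
    {"x": 0.07, "y": -0.01, "z": 1.7, "ax": 0, "ay": 0.06, "az": 0, "hand": 46},
    {"x": 0.07, "y": -0.01, "z": 1.7, "ax": 0, "ay": 0.06, "az": 0, "hand": 10},
    {"x": 0.07, "y": -0.01, "z": 1.7, "ax": 0, "ay": 0.06, "az": 0, "hand": 10},
    {"x": 0.07, "y": -0.01, "z": 1.7, "ax": 0, "ay": 0.06, "az": 0, "hand": 10},
    {"x": 0.07, "y": -0.01, "z": 1.7, "ax": 0, "ay": 0.06, "az": 0, "hand": 10},
    {"x": 0.07, "y": -0.01, "z": 0.7, "ax": 0, "ay": 0.06, "az": 0, "hand": 10},
    {"x": 0.07, "y": -0.01, "z": -0.3, "ax": 0, "ay": 0.06, "az": 0, "hand": 10},
  ],
)

```text
clock: 13.8
eef_pos: [446.8, 135.8, 69.5]
tcp_rot: [-3.141, 0.006, 0.498]
contact_force: [0.3, 0.3, 0.6]
opening: 0.243
grasp_force: 42.2
```

```bash
python3 - <<'E'
from h import *
go((500,330,100,28.5),(500,330,30,28.5))
E
```

```text
(500, 330, 100, 28.5) -> [ 2.787 -2.904 -0.626] [-0.01  0.06  0.01]
(500, 330, 30, 28.5) -> [ 2.796 -2.903  0.774] [-0.01  0.06  0.01]
```

Call:
drive_tool(
  plan=[
    {"x": 0.4, "y": -0.4, "z": -0.8, "ax": 0, "ay": 0, "az": 0, "hand": 10},
    {"x": 2.79, "y": -2.9, "z": -0.8, "ax": 0, "ay": 0, "az": 0, "hand": 10},
    {"x": 2.79, "y": -2.9, "z": -0.8, "ax": 0, "ay": 0, "az": 0, "hand": 10},
    {"x": 2.79, "y": -2.9, "z": -0.8, "ax": 0, "ay": 0, "az": 0, "hand": 10},
    {"x": 2.79, "y": -2.9, "z": 0, "ax": 0, "ay": 0, "az": 0, "hand": 10},
    {"x": 2.79, "y": -2.9, "z": 0.7, "ax": 0, "ay": 0, "az": 0, "hand": 10},
    {"x": 2.79, "y": -2.9, "z": 0.7, "ax": 0, "ay": 0, "az": 0, "hand": 50},
    {"x": 2.79, "y": -2.9, "z": 0.7, "ax": 0, "ay": 0, "az": 0, "hand": 50},
  ],
)

```text
clock: 14.6
eef_pos: [501.0, 329.8, 34.1]
tcp_rot: [3.141, 0.004, 0.498]
contact_force: [0.7, 1.1, 0.8]
opening: 0.566
grasp_force: 0.0
```

Call:
drive_tool(
  plan=[
    {"x": 0, "y": 0, "z": -1, "ax": 0, "ay": 0, "az": 1.4, "hand": 75},
    {"x": 0, "y": 0, "z": -2, "ax": 0, "ay": 0, "az": 2.8, "hand": 75},
    {"x": 0, "y": 0, "z": -3, "ax": 0, "ay": 0, "az": 4.2, "hand": 75},
    {"x": 0, "y": 0, "z": -4, "ax": 0, "ay": 0, "az": 5.5, "hand": 75},
    {"x": 0, "y": 0, "z": -4, "ax": 0, "ay": 0, "az": 5.5, "hand": 75},
    {"x": 0, "y": 0, "z": -4, "ax": 0, "ay": 0, "az": 5.5, "hand": 75},
  ],
)

```text
clock: 15.2
eef_pos: [503.0, 330.4, 237.5]
tcp_rot: [-3.139, -0.003, -0.078]
contact_force: [-0.0, -0.2, -0.6]
opening: 0.879
grasp_force: 0.0
```

```bash
python3 - <<'E'
from h import *
wchips(150)
im,c=snap("top"); cv2.imwrite("pics/top1.png",im[:,:,::-1])
go((520,0,200,-4.5))
E
```

```text
(array([ 78.1, 664.6]), 271.2, 82.5, -37.8) 1518.0 (90, 333, 54, 51)
(array([443.8, 326.4]), 53.4, 23.8, -2.2) 545.0 (250, 185, 18, 36)
(array([498.7, 309.7]), 110.5, 47.8, -82.1) 1571.5 (228, 145, 80, 37)
(array([683.1,  -7.6]), 55.5, 25.4, -75.9) 274.5 (447, 33, 22, 19)
(array([719.3, 190.2]), 65.7, 19.3, -86.9) 362.5 (318, 0, 45, 13)
(array([744.5, 503.8]), 86.2, 40.8, 74.5) 394.0 (98, 0, 52, 26)
(520, 0, 200, -4.5) -> [0.881 6.544 0.684] [0.01 0.02 0.01]
```

Call:
drive_tool(
  plan=[
    {"x": 2.2, "y": 6.4, "z": 0.3, "ax": 0, "ay": 0, "az": 0, "hand": 75},
    {"x": 2.2, "y": 6.4, "z": 0.3, "ax": 0, "ay": 0, "az": 0, "hand": 75},
    {"x": 2.2, "y": 6.4, "z": 0.3, "ax": 0, "ay": 0, "az": 0, "hand": 75},
    {"x": 2.2, "y": 6.4, "z": 0.3, "ax": 0, "ay": 0, "az": 0, "hand": 75},
    {"x": 2.2, "y": 6.4, "z": 0.3, "ax": 0, "ay": 0, "az": 0, "hand": 75},
    {"x": 2.2, "y": 6.4, "z": 0.3, "ax": 0, "ay": 0, "az": 0, "hand": 75},
    {"x": 2.2, "y": 6.4, "z": 0.3, "ax": 0, "ay": 0, "az": 0, "hand": 75},
    {"x": 2.2, "y": 6.4, "z": 0.3, "ax": 0, "ay": 0, "az": 0, "hand": 75},
  ],
)

```text
clock: 16.1
eef_pos: [586.2, -1.8, 216.8]
tcp_rot: [3.138, 0.005, -0.081]
contact_force: [0.2, 1.0, 0.6]
opening: 0.879
grasp_force: 0.0
```

```bash
python3 - <<'E'
from h import *
im,c=snap("wrist"); cv2.imwrite("pics/w3.png",im[:,:,::-1]); s=monitor.sense(); print(s["eef_pos"],s["tcp_rot"])
t,ct=snap("top"); hsv=cv2.cvtColor(t,cv2.COLOR_RGB2HSV)
cv2.imwrite("pics/top2.png",t[:,:,::-1])
cv2.imwrite("pics/w3b.png",cv2.resize(im[:,:,::-1],(768,576),interpolation=cv2.INTER_CUBIC))
E
```

```text
[5.85781475e+02 4.41969585e-01 2.16865827e+02] [ 3.13951377  0.0055435  -0.08089539]
```

View pics/w3b.png

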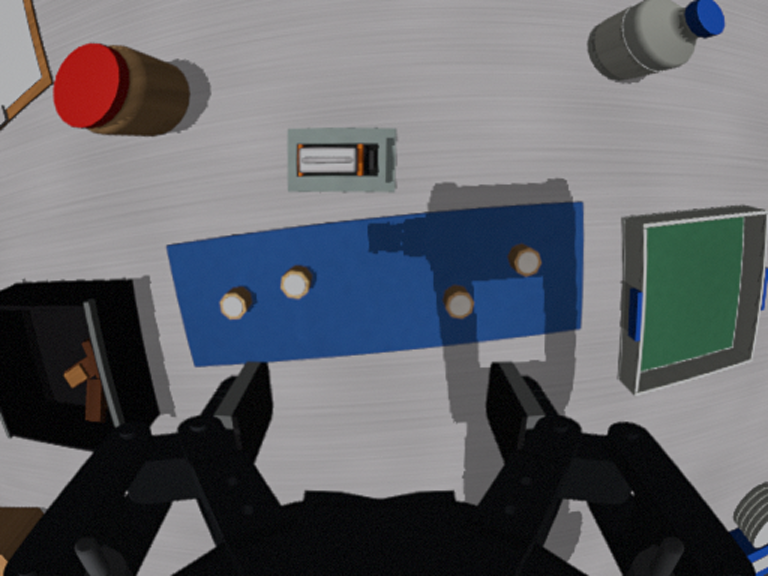

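Wrist view: stand at (342,160) px of 768 with the bow at (330,160) and orange pads at 300/362; four plugs on board; the four chips in the bin; jar and bottle standing. Now measuring the stand precisely.

```bash
python3 - <<'E'
from h import *
c=imaging.camera_info("wrist"); print(-c["R"].T@c["t"])
im=cv2.imread("pics/w3.png")[:,:,::-1].copy()
hsv=cv2.cvtColor(im,cv2.COLOR_RGB2HSV); H,S,V=[hsv[:,:,i].astype(int) for i in range(3)]
roi=np.zeros(H.shape,bool); roi[75:140,175:280]=1
k=np.s_[107,185:275:3]
for m,n,z,a in (((H>70)&(H<105)&(S>18),"foot/rim",3,200),((V>185),"bow",116,50),((H<22)&(S>150),"orange",90,5)):
    for b in blobs(roi&m,a): print(n,rect(b,z,c,True),cv2.boundingRect(b),cv2.contourArea(b))
print(hsv[k].tolist())
# plugs
for b in blobs((S<60)&(V>150)&(np.indices(H.shape)[0]>150)&(np.indices(H.shape)[0]<215)&(np.indices(H.shape)[1]<370)&(np.indices(H.shape)[1]>130),60):
    m=cv2.moments(b);uv=[m["m10"]/m["m00"],m["m01"]/m["m00"]];print("plug",np.round(uv),cast(uv,26,c,True)[0].round(1),cv2.contourArea(b))
g=blobs((H>60)&(H<85)&(S>80),2000)[0]; print("tub z4",rect(g,4,c,True))
E
```

```text
[661.29842579  -4.27584946 393.69886145]
foot/rim (array([663.5,  28.4]), 92.5, 54.0, 84.3) (192, 86, 72, 42) 2758.5
orange (array([661.8,   7.9]), 20.5, 4.0, -4.8) (238, 96, 5, 21) 73.0
[[160, 5, 160], [150, 3, 161], [105, 3, 153], [82, 21, 134], [72, 12, 104], [160, 5, 148], [165, 4, 142], [160, 5, 148], [150, 3, 148], [150, 3, 152], [150, 3, 152], [135, 3, 151], [150, 3, 150], [140, 5, 146], [150, 2, 144], [165, 4, 133], [0, 2, 129], [135, 4, 119], [12, 229, 110], [11, 228, 38], [150, 59, 13], [120, 6, 46], [90, 14, 37], [79, 21, 133], [83, 21, 95], [90, 22, 71], [84, 11, 116], [165, 3, 158], [170, 5, 159], [160, 5, 159]]
plug [155. 204.] [545.4 137.7  26. ] 122.0
plug [196. 190.] [560.8  77.3  26. ] 143.0
plug [148. 154.] [614.6 135.   26. ] 194.5
tub z4 (array([ 512.1, -346.2]), 160.5, 145.0, 4.0)
```

```bash
cat >> h.py <<'E'
def hsvs(im):
    hsv=cv2.cvtColor(im,cv2.COLOR_RGB2HSV); return [hsv[:,:,i].astype(int) for i in range(3)]
E
python3 - <<'E'
from h import *
im,c=snap("wrist"); s=monitor.sense(); print(s["eef_pos"],s["tcp_rot"])
H,S,V=hsvs(im); I,J=np.indices(H.shape)
roi=(I>75)&(I<145)&(J>175)&(J<290)
b=max(blobs(roi&(H>70)&(H<105)&(S>8)&(V<150),200),key=cv2.contourArea)
print("foot",rect(b,2,c,True),cv2.boundingRect(b))
for b in blobs(roi&(H<22)&(S>150),5):
    print("orange",rect(b,96,c,True),cv2.boundingRect(b))
for b in blobs((S<60)&(V>150)&(I>150)&(I<215)&(J<370)&(J>130),60):
    m=cv2.moments(b);uv=[m["m10"]/m["m00"],m["m01"]/m["m00"]];print("plug",np.round(uv),cast(uv,26,c,True)[0].round(1),cv2.contourArea(b))
cv2.imwrite("pics/w4.png",cv2.resize(im[75:145,175:285,::-1],(770,490),interpolation=cv2.INTER_CUBIC))
im,c=snap("top"); im=im[130:190,220:290]
H,S,V=hsvs(im); 
b=max(blobs((H>70)&(H<105)&(S>8)&(V<150),200),key=cv2.contourArea); b=b+np.array([220,130]); print("top foot",rect(b,2,c),cv2.boundingRect(b))
E
```

```text
[585.69176643   2.97115971 217.37417786] [ 3.14021776  0.00487972 -0.07825999]
foot (array([664.4,  23.7]), 94.0, 55.7, 84.4) (195, 84, 73, 43)
orange (array([657.9,  44.7]), 3.1, 3.0, 83.8) (202, 112, 4, 4)
orange (array([662.4,   3.7]), 20.0, 4.0, -4.8) (242, 95, 5, 21)
orange (array([673.6,  44. ]), 7.5, 3.4, -39.4) (202, 95, 5, 8)
plug [158. 203.] [546.5 133.2  26. ] 125.0
plug [199. 189.] [561.8  73.   26. ] 142.5
plug [147. 153.] [615.1 136.8  26. ] 163.5Traceback (most recent call last):
  File "<stdin>", line 14, in <module>
ValueError: max() iterable argument is empty
```

View pics/w4.png

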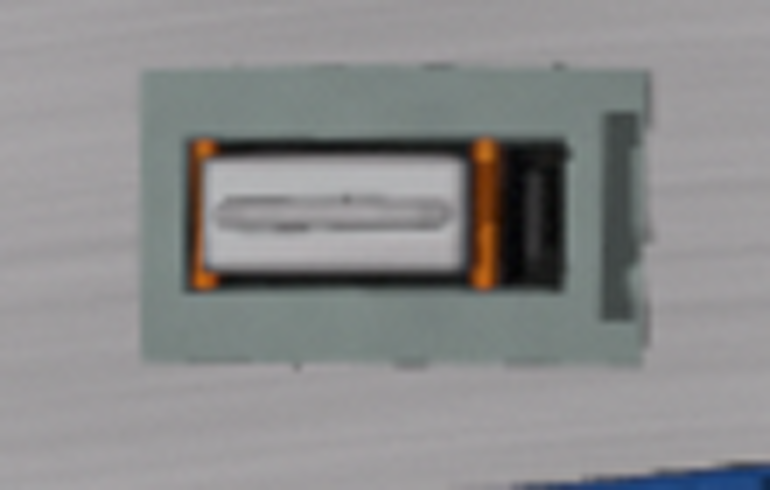

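```bash
python3 - <<'E'
from h import *
go((664.4,23.9,120,-5.2),(664.4,23.9,21,-5.2))
E
```

```text
(664.4, 23.9, 120, -5.2) -> [ 1.544 -0.53   1.946] [0.01 0.04 0.13]
(664.4, 23.9, 21, -5.2) -> [ 1.552 -0.533  3.926] [0.01 0.04 0.13]
```

Call:
drive_tool(
  plan=[
    {"x": 1.54, "y": -0.53, "z": 0.8, "ax": 0.01, "ay": 0.04, "az": 0.13, "hand": 75},
    {"x": 1.54, "y": -0.53, "z": 0.8, "ax": 0.01, "ay": 0.04, "az": 0.13, "hand": 75},
    {"x": 1.54, "y": -0.53, "z": 1.6, "ax": 0.01, "ay": 0.04, "az": 0.13, "hand": 75},
    {"x": 1.54, "y": -0.53, "z": 1.9, "ax": 0.01, "ay": 0.04, "az": 0.13, "hand": 75},
    {"x": 1.54, "y": -0.53, "z": 1.9, "ax": 0.01, "ay": 0.04, "az": 0.13, "hand": 75},
    {"x": 1.54, "y": -0.53, "z": 1.9, "ax": 0.01, "ay": 0.04, "az": 0.13, "hand": 75},
  ],
)

```text
clock: 16.9
eef_pos: [664.9, 23.7, 124.1]
tcp_rot: [3.141, -0.002, -0.091]
contact_force: [0.3, -0.0, 0.6]
opening: 0.878
grasp_force: 0.0
```

```bash
python3 - <<'E'
from h import *
go((664.4,23.9,21,-5.2))
im,c=snap("wrist"); H,S,V=hsvs(im);I,J=np.indices(H.shape)
for b in blobs((H<22)&(S>150)&(I>100)&(I<330)&(J>120)&(J<390),8): print("orange",rect(b,96,c,True),cv2.boundingRect(b))
E
```

```text
(664.4, 23.9, 21, -5.2) -> [-0.014 -0.005  2.062] [ 0.01 -0.02  0.  ]
orange (array([668.4,   3.2]), 30.9, 2.9, -6.5) (278, 184, 5, 41)
orange (array([672. ,  43.2]), 30.9, 2.8, -4.8) (222, 184, 5, 41)
```

Call:
drive_tool(
  plan=[
    {"x": -0.01, "y": 0, "z": 1.0, "ax": 0, "ay": 0, "az": 0, "hand": 75},
    {"x": -0.01, "y": 0, "z": 1.7, "ax": 0, "ay": 0, "az": 0, "hand": 75},
    {"x": -0.01, "y": 0, "z": 2.06, "ax": 0, "ay": 0, "az": 0, "hand": 75},
    {"x": -0.01, "y": 0, "z": 2.06, "ax": 0, "ay": 0, "az": 0, "hand": 43.5},
    {"x": -0.01, "y": 0, "z": 2.06, "ax": 0, "ay": 0, "az": 0, "hand": 43.5},
    {"x": -0.01, "y": 0, "z": 2.06, "ax": 0, "ay": 0, "az": 0, "hand": 43.5},
    {"x": -0.01, "y": 0, "z": 2.06, "ax": 0, "ay": 0, "az": 0, "hand": 43.5},
    {"x": -0.01, "y": 0, "z": 2.06, "ax": 0, "ay": 0, "az": 0, "hand": 43.5},
  ],
  grip_force=35,
)

```text
clock: 17.75
eef_pos: [666.7, 23.2, 22.4]
tcp_rot: [3.142, -0.005, -0.091]
contact_force: [-0.0, 0.7, 7.9]
opening: 0.504
grasp_force: 5.3
```

```bash
python3 - <<'E'
from h import *
print(monitor.sense())
im,c=snap("wrist"); H,S,V=hsvs(im)
im2,c2=snap("side")
cv2.imwrite("pics/w5.png",np.hstack([cv2.resize(im[120:320,160:340,::-1],(360,400)),cv2.resize(im2[120:260,170:310,::-1],(400,400))]))
E
```

```text
{'clock': 17.75, 'qpos': array([ 3.29873612e-02,  6.04672034e-01,  1.66142816e+00, -8.85924603e-04,
        8.70129587e-01,  1.69579189e+00]), 'qvel': array([ 0.00075003,  0.00124149, -0.00071521,  0.00118866,  0.00113266,
        0.00081078]), 'joint_efforts': array([-3.50777032e-01, -6.52826071e+01, -2.44401222e+01, -1.66308568e-01,
        7.27888942e-02, -2.55570200e-02]), 'eef_pos': array([666.6570794 ,  23.24433572,  22.39727539]), 'tcp_rot': array([ 3.14158626, -0.00540565, -0.09143882]), 'contact_force': array([-1.87179499e-03,  7.35848902e-01,  7.90220187e+00]), 'wrist_torque': array([ 0.10059064, -0.06126695, -0.04842253]), 'grasp_force': 5.2834150940179825, 'opening': 0.5042147630320991}
```

View pics/w5.png

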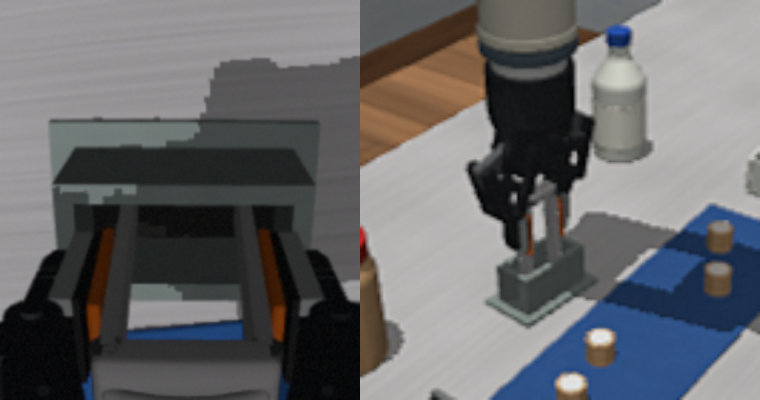

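Tongs are held between the fingers by the orange pads (left crop, pads at (100,285) and (265,285)); they still stand in the well. Lifting.

Call:
drive_tool(
  plan=[
    {"x": 0, "y": 0, "z": -0.3, "ax": 0, "ay": 0, "az": 0, "hand": 43},
    {"x": 0, "y": 0, "z": -0.6, "ax": 0, "ay": 0, "az": 0, "hand": 43},
    {"x": 0, "y": 0, "z": -0.9, "ax": 0, "ay": 0, "az": 0, "hand": 43},
    {"x": 0, "y": 0, "z": -1.2, "ax": 0, "ay": 0, "az": 0, "hand": 43},
    {"x": 0, "y": 0, "z": -1.6, "ax": 0, "ay": 0, "az": 0, "hand": 43},
    {"x": 0, "y": 0, "z": -1.6, "ax": 0, "ay": 0, "az": 0, "hand": 43},
    {"x": 0, "y": 0, "z": -1.6, "ax": 0, "ay": 0, "az": 0, "hand": 43},
  ],
)

```text
clock: 18.55
eef_pos: [665.0, 23.1, 100.8]
tcp_rot: [3.141, -0.003, -0.091]
contact_force: [-0.6, 0.8, -1.3]
opening: 0.504
grasp_force: 5.3
```

```bash
python3 - <<'E'
from h import *
print(monitor.sense()["eef_pos"])
im,c=snap("wrist"); cv2.imwrite("pics/w6r.png",im[:,:,::-1])
im2,c2=snap("side"); cv2.imwrite("pics/s6r.png",im2[:,:,::-1])
cv2.imwrite("pics/w6.png",np.hstack([cv2.resize(im[120:320,160:340,::-1],(360,400)),cv2.resize(im2[100:240,170:310,::-1],(400,400))]))
go((561.5,73,100,-5.2))
E
```

```text
[665.01309939  23.13983694 100.79756241]
(561.5, 73, 100, -5.2) -> [-2.133 -0.807 -0.015] [ 0.01 -0.   -0.01]
```

View pics/w6.png

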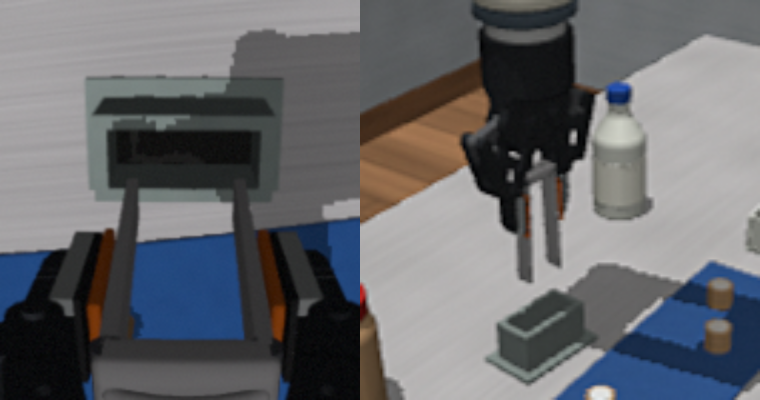

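```bash
python3 - <<'E'
from h import *
c=imaging.camera_info("wrist"); e=monitor.sense()["eef_pos"]
p=cast([[224,210],[229,210],[277,210],[282,210]],86.4,c,True); print(p.round(1),p.mean(0)-e)
for dx in(0,8): print(dx,proj([e[0]+dx,e[1],86.4],c))
im=cv2.imread("pics/w6r.png"); g=cv2.cvtColor(im,cv2.COLOR_BGR2GRAY)
print(g[195:225,226]);print(g[195:225,280]); print(g[212,215:292]); 
E
```

```text
[[672.2  41.4  86.4]
 [671.9  38.   86.4]
 [668.9   5.5  86.4]
 [668.6   2.1  86.4]] [  6.36348875  -1.34648826 -12.92663552]
0 (np.float64(251.8916457889256), np.float64(218.88922152869517))
8 (np.float64(250.80648151977758), np.float64(207.94866897499034))
[29 27 28 25 28 27 21 32 37 37 38 35 37 38 47 48 48 48 48 50 51 52 49 51
 50 50 50 49 50 50]
[16 15 14 17 16 12 16 31 37 37 36 38 35 36 43 47 49 49 49 49 51 47 49 49
 50 49 51 50 50 52]
[37 37 33 35 36 38 34 34 44 49 50 48 48 48 39 33 35 33 36 35 36 33 36 34
 35 35 34 35 35 35 36 34 35 36 36 36 35 34 36 34 35 38 36 36 36 36 34 36
 34 35 33 35 35 36 35 37 38 36 36 36 37 37 43 50 48 49 48 48 37 36 35 35
 35 37 50 72 72]
```

Call:
drive_tool(
  plan=[
    {"x": -2.11, "y": -0.83, "z": 0, "ax": 0, "ay": 0, "az": 0, "hand": 43},
    {"x": -2.11, "y": -0.83, "z": 0, "ax": 0, "ay": 0, "az": 0, "hand": 43},
    {"x": -2.11, "y": -0.83, "z": 0, "ax": 0, "ay": 0, "az": 0, "hand": 43},
    {"x": -2.11, "y": -0.83, "z": 0, "ax": 0, "ay": 0, "az": 0, "hand": 43},
    {"x": -2.11, "y": -0.83, "z": 0, "ax": 0, "ay": 0, "az": 0, "hand": 43},
  ],
)

```text
clock: 19.15
eef_pos: [564.3, 74.0, 99.9]
tcp_rot: [3.141, -0.002, -0.091]
contact_force: [1.0, 0.2, -0.4]
opening: 0.504
grasp_force: 5.3
```

```bash
cat >> h.py <<'E'
def plugs():
    out=[]
    im,c=snap("wrist"); H,S,V=hsvs(im)
    for b in blobs((S<70)&(V>140),70):
        m=cv2.moments(b);uv=[m["m10"]/m["m00"],m["m01"]/m["m00"]];P=cast(uv,26,c,True)[0].round(1); hl=cv2.contourArea(cv2.convexHull(b))
        d=2*np.sqrt(cv2.contourArea(b)/np.pi)*np.linalg.norm(P+c["R"].T@c["t"])/297
        if 15<d<32 and cv2.contourArea(b)/hl>.85: print("wrist plug",np.round(uv),P,"d",round(d,1))
    im,c=snap("top"); H,S,V=hsvs(im)
    for b in blobs((S<80)&(V>150),25,160):
        m=cv2.moments(b);uv=[m["m10"]/m["m00"],m["m01"]/m["m00"]];P=cast(uv,26,c)[0].round(1)
        if 420<P[0]<620: print("top",np.round(uv),P,cv2.contourArea(b))
def state():
    s=monitor.sense(); print({k:np.round(s[k],3) for k in ("clock","eef_pos","tcp_rot","contact_force","opening","grasp_force")})
E
python3 - <<'E'
from h import *
plugs(); go((562.6,74.4,60,-5.2),(562.6,74.4,22,-5.2))
E
```

```text
wrist plug [190. 218.] [546.6 133.1  26. ] d 18.1
wrist plug [401. 213.] [531. -70.  26.] d 16.8
wrist plug [254. 196.] [561.6  72.9  26. ] d 18.0
wrist plug [453. 175.] [ 565.7 -132.3   26. ] d 16.8
wrist plug [5. 8.] [802.5 327.1  26. ] d 19.5
top [318. 202.] [ 565.3 -132.5   26. ] 45.5
(562.6, 74.4, 60, -5.2) -> [-0.049 -0.01   0.799] [ 0.01 -0.02 -0.01]
(562.6, 74.4, 22, -5.2) -> [-0.051 -0.011  1.559] [ 0.01 -0.02 -0.01]
```

Call:
drive_tool(
  plan=[
    {"x": -0.04, "y": -0.01, "z": 0.4, "ax": 0, "ay": 0, "az": 0, "hand": 43},
    {"x": -0.04, "y": -0.01, "z": 0.8, "ax": 0, "ay": 0, "az": 0, "hand": 43},
    {"x": -0.04, "y": -0.01, "z": 1.2, "ax": 0, "ay": 0, "az": 0, "hand": 43},
    {"x": -0.04, "y": -0.01, "z": 1.54, "ax": 0, "ay": 0, "az": 0, "hand": 43},
    {"x": -0.04, "y": -0.01, "z": 1.54, "ax": 0, "ay": 0, "az": 0, "hand": 43},
  ],
  grip_force=40,
)

```text
clock: 19.75
eef_pos: [560.9, 73.9, 20.6]
tcp_rot: [3.14, 0.002, -0.092]
contact_force: [-0.3, -0.1, -0.2]
opening: 0.504
grasp_force: 5.3
```

```bash
python3 - <<'E'
from h import *
im,c=snap("wrist"); im2,c2=snap("side")
cv2.imwrite("pics/w7.png",np.hstack([cv2.resize(im[120:320,160:340,::-1],(360,400)),cv2.resize(im2[160:300,150:290,::-1],(400,400))]))
E
```

```text
(no output)
```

View pics/w7.png

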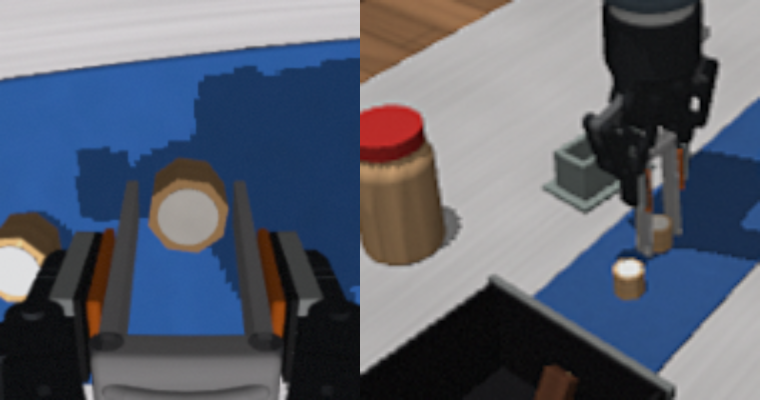

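The plug (188,205 in crop) sits centred between the jaws, nothing touched. Closing and lifting.

Call:
drive_tool(
  plan=[
    {"x": 0.02, "y": 0, "z": 0, "ax": 0, "ay": 0, "az": 0, "hand": 32},
    {"x": 0.02, "y": 0, "z": 0, "ax": 0, "ay": 0, "az": 0, "hand": 32},
    {"x": 0.02, "y": 0, "z": 0, "ax": 0, "ay": 0, "az": 0, "hand": 32},
    {"x": 0.02, "y": 0, "z": 0, "ax": 0, "ay": 0, "az": 0, "hand": 32},
    {"x": 0.02, "y": 0, "z": -0.2, "ax": 0, "ay": 0, "az": 0, "hand": 32},
    {"x": 0.02, "y": 0, "z": -0.7, "ax": 0, "ay": 0, "az": 0, "hand": 32},
    {"x": 0.02, "y": 0, "z": -1.3, "ax": 0, "ay": 0, "az": 0, "hand": 32},
    {"x": 0.02, "y": 0, "z": -1.6, "ax": 0, "ay": 0, "az": 0, "hand": 32},
  ],
)

```text
clock: 20.65
eef_pos: [563.7, 74.9, 106.1]
tcp_rot: [-3.142, -0.005, -0.091]
contact_force: [1.3, 0.7, -1.3]
opening: 0.464
grasp_force: 42.8
```

Call:
drive_tool(
  plan=[
    {"x": 0, "y": 0, "z": 0, "ax": 0, "ay": 0, "az": 0, "hand": 32},
    {"x": 0, "y": 0, "z": 0, "ax": 0, "ay": 0, "az": 0, "hand": 32},
  ],
)

```text
clock: 20.85
eef_pos: [562.4, 74.7, 103.2]
tcp_rot: [3.141, -0.002, -0.091]
contact_force: [-0.4, 0.4, -1.8]
opening: 0.464
grasp_force: 42.8
```

```bash
python3 - <<'E'
from h import *
state(); plugs()
# tub from wrist too
im,c=snap("wrist"); H,S,V=hsvs(im)
for b in blobs((H>60)&(H<85)&(S>80),300): print(cv2.boundingRect(b),rect(b,4,c,True))
go((549,-372,100,-5.2))
E
```

```text
{'clock': np.float64(20.85), 'eef_pos': array([562.435,  74.698, 103.196]), 'tcp_rot': array([ 3.141e+00, -2.000e-03, -9.100e-02]), 'contact_force': array([-0.447,  0.393, -1.831]), 'opening': np.float64(0.464), 'grasp_force': np.float64(42.814)}
wrist plug [253. 229.] [527.1  77.5  26. ] d 25.9
wrist plug [191. 214.] [546.6 133.1  26. ] d 18.3
wrist plug [400. 210.] [531.1 -70.1  26. ] d 16.7
wrist plug [452. 172.] [ 565.7 -132.3   26. ] d 16.9
wrist plug [6. 9.] [802.  329.5  26. ] d 21.9
top [318. 202.] [ 565.3 -132.5   26. ] 45.5
(549, -372, 100, -5.2) -> [0.564 8.917 0.047] [ 0.01  0.   -0.01]
```

Call:
drive_tool(
  plan=[
    {"x": 0.6, "y": 8.93, "z": 0.05, "ax": 0, "ay": 0, "az": 0, "hand": 32},
    {"x": 0.6, "y": 8.93, "z": 0.05, "ax": 0, "ay": 0, "az": 0, "hand": 32},
    {"x": 0.6, "y": 8.93, "z": 0.05, "ax": 0, "ay": 0, "az": 0, "hand": 32},
    {"x": 0.6, "y": 8.93, "z": 0.05, "ax": 0, "ay": 0, "az": 0, "hand": 32},
    {"x": 0.6, "y": 8.93, "z": 0.05, "ax": 0, "ay": 0, "az": 0, "hand": 32},
    {"x": 0.6, "y": 8.93, "z": 0.05, "ax": 0, "ay": 0, "az": 0, "hand": 32},
    {"x": 0.6, "y": 8.93, "z": 0.05, "ax": 0, "ay": 0, "az": 0, "hand": 32},
    {"x": 0.6, "y": 8.93, "z": 0.05, "ax": 0, "ay": 0, "az": 0, "hand": 32},
  ],
)

```text
clock: 21.8
eef_pos: [551.8, -327.0, 99.8]
tcp_rot: [-3.141, -0.0, -0.091]
contact_force: [0.9, -0.6, -0.6]
opening: 0.46
grasp_force: 42.8
```

Call:
drive_tool(
  plan=[
    {"x": 0.06, "y": 0.93, "z": 0.0, "ax": 0, "ay": 0, "az": 0, "hand": 32},
    {"x": 0.06, "y": 0.93, "z": 0.0, "ax": 0, "ay": 0, "az": 0, "hand": 32},
    {"x": 0.06, "y": 0.93, "z": 0.0, "ax": 0, "ay": 0, "az": 0, "hand": 32},
    {"x": 0.06, "y": 0.93, "z": 0.0, "ax": 0, "ay": 0, "az": 0, "hand": 32},
  ],
)

```text
clock: 22.2
eef_pos: [550.9, -370.6, 100.0]
tcp_rot: [-3.141, 0.0, -0.091]
contact_force: [-0.0, 0.2, -0.2]
opening: 0.462
grasp_force: 42.8
```

```bash
python3 - <<'E'
from h import *
state(); im,c=snap("wrist"); H,S,V=hsvs(im); cv2.imwrite("pics/w8r.png",im[:,:,::-1])
b=max(blobs((H>60)&(H<85)&(S>80),300),key=cv2.contourArea); print(cv2.boundingRect(b)); p=cast(b[:,0],4,c,True); q=cast(b[:,0],42,c,True)
print("z4",p.min(0),p.max(0),"z42",q.min(0),q.max(0), "cam",-c["R"].T@c["t"])
go((551,-373,22,-5.2))
E
```

```text
{'clock': np.float64(22.2), 'eef_pos': array([ 550.945, -370.614,  100.019]), 'tcp_rot': array([-3.141,  0.   , -0.091]), 'contact_force': array([-0.045,  0.168, -0.236]), 'opening': np.float64(0.462), 'grasp_force': np.float64(42.773)}
(126, 129, 185, 153)
z4 [ 451.05404154 -424.69353508    4.        ] [ 602.5716348  -248.74734682    4.        ] z42 [ 475.34634417 -418.19525284   42.        ] [ 605.77179857 -266.74180733   42.        ] cam [ 625.56034711 -378.01244258  276.97698833]
(551, -373, 22, -5.2) -> [1.000e-03 5.400e-02 1.566e+00] [-0. -0.  0.]
```

Call:
drive_tool(
  plan=[
    {"x": 0, "y": 0.05, "z": 0.6, "ax": 0, "ay": 0, "az": 0, "hand": 32},
    {"x": 0, "y": 0.05, "z": 1.1, "ax": 0, "ay": 0, "az": 0, "hand": 32},
    {"x": 0, "y": 0.05, "z": 1.4, "ax": 0, "ay": 0, "az": 0, "hand": 32},
    {"x": 0, "y": 0.05, "z": 1.54, "ax": 0, "ay": 0, "az": 0, "hand": 32},
    {"x": 0, "y": 0.05, "z": 1.56, "ax": 0, "ay": 0, "az": 0, "hand": 32},
    {"x": 0, "y": 0.05, "z": 1.56, "ax": 0, "ay": 0, "az": 0, "hand": 32},
  ],
)

```text
clock: 22.85
eef_pos: [552.1, -374.4, 23.8]
tcp_rot: [3.14, -0.002, -0.091]
contact_force: [0.2, -1.4, -0.7]
opening: 0.459
grasp_force: 40.9
```

Call:
drive_tool(
  plan=[
    {"x": 0, "y": 0, "z": 0, "ax": 0, "ay": 0, "az": 0, "hand": 43},
    {"x": 0, "y": 0, "z": 0, "ax": 0, "ay": 0, "az": 0, "hand": 43},
    {"x": 0, "y": 0, "z": 0, "ax": 0, "ay": 0, "az": 0, "hand": 43},
    {"x": 0, "y": 0, "z": -0.4, "ax": 0, "ay": 0, "az": 0, "hand": 43},
    {"x": 0, "y": 0, "z": -0.8, "ax": 0, "ay": 0, "az": 0, "hand": 43},
    {"x": 0, "y": 0, "z": -1.6, "ax": 0, "ay": 0, "az": 0, "hand": 43},
    {"x": 0, "y": 0, "z": -1.6, "ax": 0, "ay": 0, "az": 0, "hand": 43},
    {"x": 0, "y": 0, "z": -1.6, "ax": 0, "ay": 0, "az": 0, "hand": 43},
  ],
)

```text
clock: 23.65
eef_pos: [551.9, -374.8, 104.4]
tcp_rot: [3.14, -0.004, -0.092]
contact_force: [-0.2, 0.1, -1.4]
opening: 0.502
grasp_force: 5.4
```

```bash
python3 - <<'E'
from h import *
state(); plugs(); go((531.8,-69,100,-5.2),(566.6,-131.3,100,-5.2))
E
```

```text
{'clock': np.float64(23.65), 'eef_pos': array([ 551.929, -374.825,  104.36 ]), 'tcp_rot': array([ 3.14 , -0.004, -0.092]), 'contact_force': array([-0.172,  0.057, -1.352]), 'opening': np.float64(0.502), 'grasp_force': np.float64(5.351)}
wrist plug [  8. 231.] [530.9 -69.5  26. ] d 15.1
wrist plug [333. 237.] [ 500.  -449.3   26. ] d 29.8
wrist plug [ 34. 200.] [ 565.7 -132.5   26. ] d 16.1
top [450. 238.] [ 482.8 -444.7   26. ] 78.0
(531.8, -69, 100, -5.2) -> [-0.931 -6.037  0.043] [-0.   -0.   -0.01]
(566.6, -131.3, 100, -5.2) -> [-0.124 -4.86   0.044] [-0.   -0.   -0.01]
```

```bash
python3 - <<'E'
from h import *
im,c=snap("wrist"); H,S,V=hsvs(im); cv2.imwrite("pics/w9.png",im[:,:,::-1]); u,v=map(int,proj([550.9,-376,26],c)); print(u,v)
print(np.dstack([H,S,V])[v,u-24:u+25:4].tolist())
print(np.dstack([H,S,V])[v-24:v+25:4,u].tolist())
E
```

```text
254 192
[[74, 130, 61], [73, 127, 56], [75, 127, 56], [15, 111, 117], [13, 17, 132], [20, 17, 132], [13, 17, 132], [11, 15, 133], [19, 15, 135], [16, 129, 113], [72, 132, 56], [72, 123, 58], [76, 134, 57]]
[[71, 119, 103], [71, 130, 57], [15, 123, 58], [15, 124, 117], [20, 17, 136], [15, 15, 135], [13, 17, 132], [11, 15, 132], [15, 15, 133], [16, 122, 119], [73, 124, 99], [73, 121, 95], [73, 132, 56]]
```

The first plug stands upright at its slot (shaded white disc at px (254,192)). Next plug.

Call:
drive_tool(
  plan=[
    {"x": -0.12, "y": -4.86, "z": 0.05, "ax": 0, "ay": 0, "az": 0, "hand": 43},
    {"x": -0.12, "y": -4.86, "z": 0.05, "ax": 0, "ay": 0, "az": 0, "hand": 43},
    {"x": -0.12, "y": -4.86, "z": 0.05, "ax": 0, "ay": 0, "az": 0, "hand": 43},
    {"x": -0.12, "y": -4.86, "z": 0.05, "ax": 0, "ay": 0, "az": 0, "hand": 43},
    {"x": -0.12, "y": -4.86, "z": 0.05, "ax": 0, "ay": 0, "az": 0, "hand": 43},
    {"x": -0.12, "y": -4.86, "z": 0.05, "ax": 0, "ay": 0, "az": 0, "hand": 43},
    {"x": -0.12, "y": -4.86, "z": 0.05, "ax": 0, "ay": 0, "az": 0, "hand": 43},
    {"x": -0.12, "y": -4.86, "z": 0.05, "ax": 0, "ay": 0, "az": 0, "hand": 43},
  ],
)

```text
clock: 24.6
eef_pos: [567.2, -132.4, 99.8]
tcp_rot: [3.141, -0.001, -0.092]
contact_force: [0.4, -0.4, -0.5]
opening: 0.503
grasp_force: 5.4
```

```bash
sed -i 's/(S<70)&(V>140),70/(S<70)\&(V>112),70/' h.py; python3 - <<'E'
from h import *
state(); plugs(); go((566.7,-131.1,22,-5.2))
E
```

```text
{'clock': np.float64(24.6), 'eef_pos': array([ 567.197, -132.397,   99.766]), 'tcp_rot': array([ 3.141e+00, -1.000e-03, -9.200e-02]), 'contact_force': array([ 0.428, -0.351, -0.465]), 'opening': np.float64(0.503), 'grasp_force': np.float64(5.35)}
wrist plug [379. 369.] [ 300.7 -283.4   26. ] d 27.9
wrist plug [189. 235.] [531.7 -69.3  26. ] d 16.9
wrist plug [ 26. 231.] [546.4 133.3  26. ] d 15.7
wrist plug [252. 195.] [ 565.7 -132.5   26. ] d 18.0
wrist plug [476. 188.] [ 551.3 -374.9   26. ] d 16.2
top [292. 216.] [530.2 -70.   26. ] 51.0
top [207. 208.] [546.5 133.   26. ] 51.0
(566.7, -131.1, 22, -5.2) -> [-0.015 -0.036  1.56 ] [ 0.01 -0.01 -0.02]
```

Call:
drive_tool(
  plan=[
    {"x": -0.01, "y": -0.03, "z": 0.5, "ax": 0, "ay": 0, "az": 0, "hand": 43},
    {"x": -0.01, "y": -0.03, "z": 1.0, "ax": 0, "ay": 0, "az": 0, "hand": 43},
    {"x": -0.01, "y": -0.03, "z": 1.4, "ax": 0, "ay": 0, "az": 0, "hand": 43},
    {"x": -0.01, "y": -0.03, "z": 1.56, "ax": 0, "ay": 0, "az": 0, "hand": 43},
    {"x": -0.01, "y": -0.03, "z": 1.56, "ax": 0, "ay": 0, "az": 0, "hand": 32},
    {"x": -0.01, "y": -0.03, "z": 1.56, "ax": 0, "ay": 0, "az": 0, "hand": 32},
    {"x": -0.01, "y": -0.03, "z": 1.56, "ax": 0, "ay": 0, "az": 0, "hand": 32},
    {"x": -0.01, "y": -0.03, "z": 1.56, "ax": 0, "ay": 0, "az": 0, "hand": 32},
  ],
)

```text
clock: 25.5
eef_pos: [568.0, -130.5, 23.4]
tcp_rot: [3.141, -0.003, -0.091]
contact_force: [0.9, -0.2, -1.8]
opening: 0.464
grasp_force: 41.5
```

```bash
python3 - <<'E'
from h import *
state(); go((551,-303,102,-5.2))
E
```

```text
{'clock': np.float64(25.5), 'eef_pos': array([ 567.975, -130.495,   23.398]), 'tcp_rot': array([ 3.141e+00, -3.000e-03, -9.100e-02]), 'contact_force': array([ 0.935, -0.197, -1.766]), 'opening': np.float64(0.464), 'grasp_force': np.float64(41.527)}
(551, -303, 102, -5.2) -> [-0.018  3.468 -1.569] [ 0.01 -0.03 -0.01]
```

Call:
drive_tool(
  plan=[
    {"x": 0, "y": 0, "z": -0.5, "ax": 0, "ay": 0, "az": 0, "hand": 32},
    {"x": 0, "y": 0, "z": -1.2, "ax": 0, "ay": 0, "az": 0, "hand": 32},
    {"x": 0, "y": 0.6, "z": -1.57, "ax": 0, "ay": 0, "az": 0, "hand": 32},
    {"x": -0.02, "y": 1.5, "z": -1.57, "ax": 0, "ay": 0, "az": 0, "hand": 32},
    {"x": -0.02, "y": 2.5, "z": -1.57, "ax": 0, "ay": 0, "az": 0, "hand": 32},
    {"x": -0.02, "y": 3.47, "z": -1.57, "ax": 0, "ay": 0, "az": 0, "hand": 32},
    {"x": -0.02, "y": 3.47, "z": -1.57, "ax": 0, "ay": 0, "az": 0, "hand": 32},
    {"x": -0.02, "y": 3.47, "z": -1.57, "ax": 0, "ay": 0, "az": 0, "hand": 32},
  ],
)

```text
clock: 26.3
eef_pos: [550.0, -304.0, 101.4]
tcp_rot: [3.141, -0.002, -0.094]
contact_force: [-0.2, -0.4, -1.6]
opening: 0.461
grasp_force: 41.4
```

```bash
python3 - <<'E'
from h import *
state(); plugs(); go((551,-303,23,-5.2))
E
```

```text
{'clock': np.float64(26.3), 'eef_pos': array([ 550.027, -303.966,  101.401]), 'tcp_rot': array([ 3.141e+00, -2.000e-03, -9.400e-02]), 'contact_force': array([-0.17 , -0.385, -1.611]), 'opening': np.float64(0.461), 'grasp_force': np.float64(41.428)}
wrist plug [ 45. 229.] [530.8 -69.5  26. ] d 16.7
wrist plug [252. 230.] [ 514.8 -301.1   26. ] d 26.3
wrist plug [330. 185.] [ 551.4 -374.8   26. ] d 17.9
(551, -303, 23, -5.2) -> [0.014 0.016 1.564] [ 0.   -0.01 -0.  ]
```

Call:
drive_tool(
  plan=[
    {"x": 0.01, "y": 0, "z": 0.6, "ax": 0, "ay": 0, "az": 0, "hand": 32},
    {"x": 0.01, "y": 0, "z": 1.1, "ax": 0, "ay": 0, "az": 0, "hand": 32},
    {"x": 0.01, "y": 0, "z": 1.45, "ax": 0, "ay": 0, "az": 0, "hand": 32},
    {"x": 0.01, "y": 0, "z": 1.56, "ax": 0, "ay": 0, "az": 0, "hand": 32},
    {"x": 0.01, "y": 0, "z": 1.56, "ax": 0, "ay": 0, "az": 0, "hand": 32},
    {"x": 0.01, "y": 0, "z": 1.56, "ax": 0, "ay": 0, "az": 0, "hand": 43},
    {"x": 0.01, "y": 0, "z": 1.56, "ax": 0, "ay": 0, "az": 0, "hand": 43},
    {"x": 0.01, "y": 0, "z": 1.56, "ax": 0, "ay": 0, "az": 0, "hand": 43},
  ],
)

```text
clock: 27.2
eef_pos: [551.6, -303.2, 24.0]
tcp_rot: [3.14, -0.003, -0.091]
contact_force: [-0.4, 0.4, -1.0]
opening: 0.508
grasp_force: 5.3
```

Call:
drive_tool(
  plan=[
    {"x": 0, "y": 0, "z": -0.4, "ax": 0, "ay": 0, "az": 0, "hand": 43},
    {"x": 0, "y": 0, "z": -1.0, "ax": 0, "ay": 0, "az": 0, "hand": 43},
    {"x": 0, "y": 0, "z": -1.6, "ax": 0, "ay": 0, "az": 0, "hand": 43},
    {"x": 0, "y": -1, "z": -1.6, "ax": 0, "ay": 0, "az": 0, "hand": 43},
    {"x": 0, "y": -1, "z": -1.6, "ax": 0, "ay": 0, "az": 0, "hand": 43},
    {"x": 0, "y": -1, "z": -1.6, "ax": 0, "ay": 0, "az": 0, "hand": 43},
  ],
)

```text
clock: 27.8
eef_pos: [555.6, -252.5, 103.6]
tcp_rot: [3.141, -0.002, -0.09]
contact_force: [-1.5, -0.2, -0.3]
opening: 0.506
grasp_force: 5.4
```

```bash
python3 - <<'E'
from h import *
state(); plugs(); go((532.2,-68.1,101,-5.2))
E
```

```text
{'clock': np.float64(27.8), 'eef_pos': array([ 555.562, -252.455,  103.609]), 'tcp_rot': array([ 3.141e+00, -2.000e-03, -9.000e-02]), 'contact_force': array([-1.487, -0.233, -0.29 ]), 'opening': np.float64(0.506), 'grasp_force': np.float64(5.35)}
wrist plug [ 82. 230.] [531.  -69.7  26. ] d 17.0
wrist plug [307. 192.] [ 551.9 -302.2   26. ] d 18.0
wrist plug [381. 186.] [ 551.4 -375.    26. ] d 17.6
(532.2, -68.1, 101, -5.2) -> [-0.799 -3.652  0.036] [ 0.01 -0.02 -0.  ]
```

Call:
drive_tool(
  plan=[
    {"x": -0.8, "y": -3.65, "z": 0.05, "ax": 0, "ay": 0, "az": 0, "hand": 43},
    {"x": -0.8, "y": -3.65, "z": 0.05, "ax": 0, "ay": 0, "az": 0, "hand": 43},
    {"x": -0.8, "y": -3.65, "z": 0.05, "ax": 0, "ay": 0, "az": 0, "hand": 43},
    {"x": -0.8, "y": -3.65, "z": 0.05, "ax": 0, "ay": 0, "az": 0, "hand": 43},
    {"x": -0.8, "y": -3.65, "z": 0.05, "ax": 0, "ay": 0, "az": 0, "hand": 43},
    {"x": -0.8, "y": -3.65, "z": 0.05, "ax": 0, "ay": 0, "az": 0, "hand": 43},
    {"x": -0.8, "y": -3.65, "z": 0.05, "ax": 0, "ay": 0, "az": 0, "hand": 43},
  ],
)

```text
clock: 28.6
eef_pos: [532.6, -69.0, 100.3]
tcp_rot: [3.141, -0.002, -0.092]
contact_force: [0.2, -0.9, -0.7]
opening: 0.505
grasp_force: 5.4
```

```bash
python3 - <<'E'
from h import *
state(); plugs(); go((532.1,-68.4,22,-5.2))
E
```

```text
{'clock': np.float64(28.6), 'eef_pos': array([532.64 , -68.991, 100.269]), 'tcp_rot': array([ 3.141e+00, -2.000e-03, -9.200e-02]), 'contact_force': array([ 0.183, -0.872, -0.673]), 'opening': np.float64(0.505), 'grasp_force': np.float64(5.35)}
wrist plug [ 57. 198.] [546.7 132.9  26. ] d 16.6
wrist plug [253. 195.] [531.2 -70.   26. ] d 18.1
wrist plug [472. 157.] [ 551.8 -302.    26. ] d 16.7
top [420. 209.] [ 550.6 -375.8   26. ] 42.0
top [390. 209.] [ 550.6 -302.9   26. ] 40.5
top [207. 208.] [546.7 133.2  26. ] 44.0
(532.1, -68.4, 22, -5.2) -> [-0.012 -0.015  1.564] [ 0.01 -0.02 -0.02]
```

Call:
drive_tool(
  plan=[
    {"x": -0.01, "y": -0.01, "z": 0.5, "ax": 0, "ay": 0, "az": 0, "hand": 43},
    {"x": -0.01, "y": -0.01, "z": 1.0, "ax": 0, "ay": 0, "az": 0, "hand": 43},
    {"x": -0.01, "y": -0.01, "z": 1.4, "ax": 0, "ay": 0, "az": 0, "hand": 43},
    {"x": -0.01, "y": -0.01, "z": 1.56, "ax": 0, "ay": 0, "az": 0, "hand": 43},
    {"x": -0.01, "y": -0.01, "z": 1.56, "ax": 0, "ay": 0, "az": 0, "hand": 32},
    {"x": -0.01, "y": -0.01, "z": 1.56, "ax": 0, "ay": 0, "az": 0, "hand": 32},
    {"x": -0.01, "y": -0.01, "z": 1.56, "ax": 0, "ay": 0, "az": 0, "hand": 32},
    {"x": -0.01, "y": -0.01, "z": 1.56, "ax": 0, "ay": 0, "az": 0, "hand": 32},
  ],
)

```text
clock: 29.5
eef_pos: [532.6, -67.4, 23.2]
tcp_rot: [3.141, -0.003, -0.091]
contact_force: [0.7, -0.2, -1.5]
opening: 0.464
grasp_force: 43.0
```

```bash
python3 - <<'E'
from h import *
state(); go((478,-373,102,-5.2))
E
```

```text
{'clock': np.float64(29.5), 'eef_pos': array([532.565, -67.417,  23.196]), 'tcp_rot': array([ 3.141e+00, -3.000e-03, -9.100e-02]), 'contact_force': array([ 0.701, -0.156, -1.511]), 'opening': np.float64(0.464), 'grasp_force': np.float64(42.959)}
(478, -373, 102, -5.2) -> [-0.524  6.187 -1.573] [ 0.01 -0.03 -0.01]
```

Call:
drive_tool(
  plan=[
    {"x": 0, "y": 0, "z": -0.5, "ax": 0, "ay": 0, "az": 0, "hand": 32},
    {"x": 0, "y": 0, "z": -1.2, "ax": 0, "ay": 0, "az": 0, "hand": 32},
    {"x": 0, "y": 0.6, "z": -1.57, "ax": 0, "ay": 0, "az": 0, "hand": 32},
    {"x": -0.52, "y": 6.19, "z": -1.57, "ax": 0, "ay": 0, "az": 0, "hand": 32},
    {"x": -0.52, "y": 6.19, "z": -1.57, "ax": 0, "ay": 0, "az": 0, "hand": 32},
    {"x": -0.52, "y": 6.19, "z": -1.57, "ax": 0, "ay": 0, "az": 0, "hand": 32},
    {"x": -0.52, "y": 6.19, "z": -1.57, "ax": 0, "ay": 0, "az": 0, "hand": 32},
    {"x": -0.52, "y": 6.19, "z": -1.57, "ax": 0, "ay": 0, "az": 0, "hand": 32},
  ],
)

```text
clock: 30.3
eef_pos: [482.8, -344.9, 101.8]
tcp_rot: [3.14, -0.003, -0.091]
contact_force: [0.0, 0.8, -1.6]
opening: 0.464
grasp_force: 42.9
```

Call:
drive_tool(
  plan=[
    {"x": 0, "y": 0.59, "z": 0, "ax": 0, "ay": 0, "az": 0, "hand": 32},
    {"x": 0, "y": 0.59, "z": 0, "ax": 0, "ay": 0, "az": 0, "hand": 32},
    {"x": 0, "y": 0.59, "z": 0, "ax": 0, "ay": 0, "az": 0, "hand": 32},
    {"x": 0, "y": 0.59, "z": 0, "ax": 0, "ay": 0, "az": 0, "hand": 32},
  ],
)

```text
clock: 30.7
eef_pos: [480.5, -371.2, 101.1]
tcp_rot: [3.141, -0.001, -0.091]
contact_force: [-0.4, -0.1, -0.9]
opening: 0.463
grasp_force: 42.9
```

```bash
python3 - <<'E'
from h import *
state(); plugs(); go((478,-373,23,-5.2))
E
```

```text
{'clock': np.float64(30.7), 'eef_pos': array([ 480.526, -371.177,  101.094]), 'tcp_rot': array([ 3.141e+00, -1.000e-03, -9.100e-02]), 'contact_force': array([-0.413, -0.092, -0.857]), 'opening': np.float64(0.463), 'grasp_force': np.float64(42.879)}
wrist plug [252. 229.] [ 446.2 -368.4   26. ] d 26.4
wrist plug [165. 122.] [ 551.7 -302.3   26. ] d 18.6
wrist plug [249. 112.] [ 551.3 -375.    26. ] d 19.2
top [438. 264.] [ 421.1 -413.9   26. ] 70.5
top [420. 209.] [ 550.7 -375.5   26. ] 44.5
top [390. 209.] [ 550.5 -302.9   26. ] 43.0
(478, -373, 23, -5.2) -> [-0.055  0.045  1.562] [ 0.   -0.01  0.01]
```

Call:
drive_tool(
  plan=[
    {"x": -0.05, "y": 0.04, "z": 0.6, "ax": 0, "ay": 0, "az": 0, "hand": 32},
    {"x": -0.05, "y": 0.04, "z": 1.1, "ax": 0, "ay": 0, "az": 0, "hand": 32},
    {"x": -0.05, "y": 0.04, "z": 1.45, "ax": 0, "ay": 0, "az": 0, "hand": 32},
    {"x": -0.05, "y": 0.04, "z": 1.56, "ax": 0, "ay": 0, "az": 0, "hand": 32},
    {"x": -0.05, "y": 0.04, "z": 1.56, "ax": 0, "ay": 0, "az": 0, "hand": 32},
    {"x": -0.05, "y": 0.04, "z": 1.56, "ax": 0, "ay": 0, "az": 0, "hand": 43},
    {"x": -0.05, "y": 0.04, "z": 1.56, "ax": 0, "ay": 0, "az": 0, "hand": 43},
    {"x": -0.05, "y": 0.04, "z": 1.56, "ax": 0, "ay": 0, "az": 0, "hand": 43},
  ],
)

```text
clock: 31.6
eef_pos: [478.6, -374.5, 24.0]
tcp_rot: [3.14, -0.003, -0.091]
contact_force: [0.5, 0.3, -1.0]
opening: 0.503
grasp_force: 5.3
```

Call:
drive_tool(
  plan=[
    {"x": 0, "y": 0, "z": -0.4, "ax": 0, "ay": 0, "az": 0, "hand": 43},
    {"x": 0, "y": 0, "z": -1.0, "ax": 0, "ay": 0, "az": 0, "hand": 43},
    {"x": 0, "y": 0, "z": -1.6, "ax": 0, "ay": 0, "az": 0, "hand": 43},
    {"x": 0.5, "y": -4, "z": -1.6, "ax": 0, "ay": 0, "az": 0, "hand": 43},
    {"x": 0.5, "y": -4, "z": -1.6, "ax": 0, "ay": 0, "az": 0, "hand": 43},
    {"x": 0.5, "y": -4, "z": -1.6, "ax": 0, "ay": 0, "az": 0, "hand": 43},
    {"x": 0.5, "y": -4, "z": -1.6, "ax": 0, "ay": 0, "az": 0, "hand": 43},
    {"x": 0.5, "y": -4, "z": -1.6, "ax": 0, "ay": 0, "az": 0, "hand": 43},
  ],
)

```text
clock: 32.4
eef_pos: [521.8, -172.3, 103.5]
tcp_rot: [-3.141, -0.002, -0.087]
contact_force: [-0.7, -1.5, -0.2]
opening: 0.504
grasp_force: 5.4
```

```bash
python3 - <<'E'
from h import *
state(); plugs(); go((547.7,134.4,101,-5.2))
E
```

```text
{'clock': np.float64(32.4), 'eef_pos': array([ 521.813, -172.29 ,  103.501]), 'tcp_rot': array([-3.141e+00, -2.000e-03, -8.700e-02]), 'contact_force': array([-0.694, -1.478, -0.217]), 'opening': np.float64(0.504), 'grasp_force': np.float64(5.35)}
wrist plug [444. 215.] [ 479.2 -373.9   26. ] d 16.6
wrist plug [389. 150.] [ 551.8 -302.5   26. ] d 17.8
wrist plug [450. 148.] [ 551.3 -375.    26. ] d 17.2
top [207. 208.] [545.8 133.   26. ] 47.0
(547.7, 134.4, 101, -5.2) -> [-0.028 -6.233  0.043] [ 0.01 -0.02  0.02]
```

Three plugs are placed. Now the last one.

Call:
drive_tool(
  plan=[
    {"x": -0.03, "y": -6.23, "z": 0.05, "ax": 0, "ay": 0, "az": 0, "hand": 43},
    {"x": -0.03, "y": -6.23, "z": 0.05, "ax": 0, "ay": 0, "az": 0, "hand": 43},
    {"x": -0.03, "y": -6.23, "z": 0.05, "ax": 0, "ay": 0, "az": 0, "hand": 43},
    {"x": -0.03, "y": -6.23, "z": 0.05, "ax": 0, "ay": 0, "az": 0, "hand": 43},
    {"x": -0.03, "y": -6.23, "z": 0.05, "ax": 0, "ay": 0, "az": 0, "hand": 43},
    {"x": -0.03, "y": -6.23, "z": 0.05, "ax": 0, "ay": 0, "az": 0, "hand": 43},
    {"x": -0.03, "y": -6.23, "z": 0.05, "ax": 0, "ay": 0, "az": 0, "hand": 43},
    {"x": -0.03, "y": -6.23, "z": 0.05, "ax": 0, "ay": 0, "az": 0, "hand": 43},
  ],
)

```text
clock: 33.3
eef_pos: [548.7, 133.7, 100.3]
tcp_rot: [3.141, -0.002, -0.09]
contact_force: [-0.6, 0.7, -0.9]
opening: 0.502
grasp_force: 5.4
```

Call:
drive_tool(
  plan=[
    {"x": 0, "y": 0, "z": 0, "ax": 0, "ay": 0, "az": 0, "hand": 43},
    {"x": 0, "y": 0, "z": 0, "ax": 0, "ay": 0, "az": 0, "hand": 43},
  ],
)

```text
clock: 33.5
eef_pos: [548.0, 131.3, 100.1]
tcp_rot: [3.14, -0.001, -0.093]
contact_force: [-0.3, -0.8, -1.1]
opening: 0.502
grasp_force: 5.4
```

```bash
python3 - <<'E'
from h import *
state(); plugs(); go((547.6,134.4,22,-5.2))
E
```

```text
{'clock': np.float64(33.5), 'eef_pos': array([547.962, 131.272, 100.113]), 'tcp_rot': array([ 3.14e+00, -1.00e-03, -9.30e-02]), 'contact_force': array([-0.347, -0.784, -1.121]), 'opening': np.float64(0.502), 'grasp_force': np.float64(5.35)}
wrist plug [250. 195.] [546.6 133.1  26. ] d 18.0
(547.6, 134.4, 22, -5.2) -> [-0.016 -0.057  1.564] [ 0.01 -0.01 -0.03]
```

Call:
drive_tool(
  plan=[
    {"x": -0.01, "y": -0.04, "z": 0.5, "ax": 0, "ay": 0, "az": 0, "hand": 43},
    {"x": -0.01, "y": -0.04, "z": 1.0, "ax": 0, "ay": 0, "az": 0, "hand": 43},
    {"x": -0.01, "y": -0.04, "z": 1.4, "ax": 0, "ay": 0, "az": 0, "hand": 43},
    {"x": -0.01, "y": -0.04, "z": 1.56, "ax": 0, "ay": 0, "az": 0, "hand": 43},
    {"x": -0.01, "y": -0.04, "z": 1.56, "ax": 0, "ay": 0, "az": 0, "hand": 32},
    {"x": -0.01, "y": -0.04, "z": 1.56, "ax": 0, "ay": 0, "az": 0, "hand": 32},
    {"x": -0.01, "y": -0.04, "z": 1.56, "ax": 0, "ay": 0, "az": 0, "hand": 32},
    {"x": -0.01, "y": -0.04, "z": 1.56, "ax": 0, "ay": 0, "az": 0, "hand": 32},
  ],
)

```text
clock: 34.4
eef_pos: [548.4, 135.3, 23.1]
tcp_rot: [3.141, -0.003, -0.091]
contact_force: [0.0, 0.1, -1.3]
opening: 0.461
grasp_force: 44.7
```

```bash
python3 - <<'E'
from h import *
state(); go((478,-303,102,-5.2))
E
```

```text
{'clock': np.float64(34.4), 'eef_pos': array([548.432, 135.327,  23.111]), 'tcp_rot': array([ 3.141e+00, -3.000e-03, -9.100e-02]), 'contact_force': array([ 0.011,  0.137, -1.3  ]), 'opening': np.float64(0.461), 'grasp_force': np.float64(44.678)}
(478, -303, 102, -5.2) -> [-0.597  8.859 -1.578] [ 0.   -0.03 -0.01]
```

Call:
drive_tool(
  plan=[
    {"x": 0, "y": 0, "z": -0.5, "ax": 0, "ay": 0, "az": 0, "hand": 32},
    {"x": 0, "y": 0, "z": -1.2, "ax": 0, "ay": 0, "az": 0, "hand": 32},
    {"x": 0, "y": 0.8, "z": -1.57, "ax": 0, "ay": 0, "az": 0, "hand": 32},
    {"x": -0.6, "y": 8.86, "z": -1.57, "ax": 0, "ay": 0, "az": 0, "hand": 32},
    {"x": -0.6, "y": 8.86, "z": -1.57, "ax": 0, "ay": 0, "az": 0, "hand": 32},
    {"x": -0.6, "y": 8.86, "z": -1.57, "ax": 0, "ay": 0, "az": 0, "hand": 32},
    {"x": -0.6, "y": 8.86, "z": -1.57, "ax": 0, "ay": 0, "az": 0, "hand": 32},
    {"x": -0.6, "y": 8.86, "z": -1.57, "ax": 0, "ay": 0, "az": 0, "hand": 32},
  ],
)

```text
clock: 35.2
eef_pos: [502.5, -153.1, 101.7]
tcp_rot: [3.141, -0.003, -0.091]
contact_force: [0.8, -0.3, -1.5]
opening: 0.463
grasp_force: 44.6
```

Call:
drive_tool(
  plan=[
    {"x": -0.3, "y": 3.1, "z": 0, "ax": 0, "ay": 0, "az": 0, "hand": 32},
    {"x": -0.3, "y": 3.1, "z": 0, "ax": 0, "ay": 0, "az": 0, "hand": 32},
    {"x": -0.3, "y": 3.1, "z": 0, "ax": 0, "ay": 0, "az": 0, "hand": 32},
    {"x": -0.3, "y": 3.1, "z": 0, "ax": 0, "ay": 0, "az": 0, "hand": 32},
    {"x": -0.3, "y": 3.1, "z": 0, "ax": 0, "ay": 0, "az": 0, "hand": 32},
    {"x": -0.3, "y": 3.1, "z": 0, "ax": 0, "ay": 0, "az": 0, "hand": 32},
  ],
)

```text
clock: 35.8
eef_pos: [473.6, -303.3, 101.0]
tcp_rot: [3.141, -0.001, -0.091]
contact_force: [0.1, 0.0, -0.8]
opening: 0.458
grasp_force: 44.6
```

```bash
python3 - <<'E'
from h import *
state(); plugs(); go((478,-303,102,-5.2),(478,-303,23,-5.2))
E
```

```text
{'clock': np.float64(35.8), 'eef_pos': array([ 473.628, -303.285,  101.022]), 'tcp_rot': array([ 3.141e+00, -1.000e-03, -9.100e-02]), 'contact_force': array([ 0.061,  0.034, -0.806]), 'opening': np.float64(0.458), 'grasp_force': np.float64(44.612)}
wrist plug [252. 229.] [ 438.9 -300.4   26. ] d 26.3
wrist plug [330. 181.] [ 479.  -373.7   26. ] d 18.0
wrist plug [242. 104.] [ 551.6 -302.3   26. ] d 19.0
wrist plug [328.  99.] [ 551.2 -374.9   26. ] d 18.8
top [420. 209.] [ 551.5 -375.9   26. ] 41.0
top [390. 209.] [ 550.6 -303.2   26. ] 44.0
(478, -303, 102, -5.2) -> [ 0.081 -0.002 -0.02 ] [ 0.   -0.01  0.01]
(478, -303, 23, -5.2) -> [ 0.079 -0.002  1.56 ] [ 0.   -0.01  0.01]
```

Call:
drive_tool(
  plan=[
    {"x": 0.08, "y": 0, "z": 0.5, "ax": 0, "ay": 0, "az": 0, "hand": 32},
    {"x": 0.08, "y": 0, "z": 1.1, "ax": 0, "ay": 0, "az": 0, "hand": 32},
    {"x": 0.08, "y": 0, "z": 1.45, "ax": 0, "ay": 0, "az": 0, "hand": 32},
    {"x": 0.08, "y": 0, "z": 1.56, "ax": 0, "ay": 0, "az": 0, "hand": 32},
    {"x": 0.08, "y": 0, "z": 1.56, "ax": 0, "ay": 0, "az": 0, "hand": 32},
    {"x": 0.08, "y": 0, "z": 1.56, "ax": 0, "ay": 0, "az": 0, "hand": 43},
    {"x": 0.08, "y": 0, "z": 1.56, "ax": 0, "ay": 0, "az": 0, "hand": 43},
    {"x": 0.08, "y": 0, "z": 1.56, "ax": 0, "ay": 0, "az": 0, "hand": 43},
  ],
)

```text
clock: 36.7
eef_pos: [478.4, -304.9, 23.9]
tcp_rot: [3.14, -0.003, -0.091]
contact_force: [0.1, 0.2, -1.7]
opening: 0.504
grasp_force: 5.3
```

Call:
drive_tool(
  plan=[
    {"x": 0, "y": 0, "z": -0.4, "ax": 0, "ay": 0, "az": 0, "hand": 43},
    {"x": 0, "y": 0, "z": -1.0, "ax": 0, "ay": 0, "az": 0, "hand": 43},
    {"x": 0, "y": 0, "z": -1.9, "ax": 0, "ay": 0, "az": 0, "hand": 43},
    {"x": 1.2, "y": -4, "z": -1.9, "ax": 0, "ay": 0, "az": 0, "hand": 43},
    {"x": 1.2, "y": -4, "z": -1.9, "ax": 0, "ay": 0, "az": 0, "hand": 43},
    {"x": 1.2, "y": -4, "z": -1.9, "ax": 0, "ay": 0, "az": 0, "hand": 43},
    {"x": 1.2, "y": -4, "z": -1.9, "ax": 0, "ay": 0, "az": 0, "hand": 43},
    {"x": 1.2, "y": -4, "z": -1.9, "ax": 0, "ay": 0, "az": 0, "hand": 43},
  ],
)

```text
clock: 37.5
eef_pos: [557.4, -106.7, 118.7]
tcp_rot: [-3.141, -0.004, -0.088]
contact_force: [0.7, -0.4, -0.7]
opening: 0.506
grasp_force: 5.3
```

```bash
python3 - <<'E'
from h import *
state(); plugs(); go((665.2,23.5,119,-5.3))
im,c=snap("top"); H,S,V=hsvs(im); I,J=np.indices(H.shape)
print("brown", [(rect(b,12,c)) for b in blobs((H<25)&(S>90)&(V>25)&(I>100)&(I<300),30)])
E
```

```text
{'clock': np.float64(37.5), 'eef_pos': array([ 557.434, -106.669,  118.7  ]), 'tcp_rot': array([-3.141, -0.004, -0.088]), 'contact_force': array([ 0.653, -0.418, -0.672]), 'opening': np.float64(0.506), 'grasp_force': np.float64(5.348)}
wrist plug [429. 240.] [ 478.9 -303.8   26. ] d 16.4
wrist plug [473. 232.] [ 479.1 -373.5   26. ] d 15.8
wrist plug [435. 178.] [ 551.8 -301.9   26. ] d 17.1
wrist plug [482. 175.] [ 551.4 -374.8   26. ] d 16.2
(665.2, 23.5, 119, -5.3) -> [ 1.936 -2.839 -0.011] [ 0.01 -0.02  0.04]
brown [(array([479.6, 332.1]), 104.9, 70.2, -31.4), (array([762.8, 203.2]), 104.7, 70.4, 45.5), (array([789.5, 354.6]), 73.9, 20.0, -64.6), (array([779.9, 504. ]), 82.5, 67.9, 16.9)]
```

Call:
drive_tool(
  plan=[
    {"x": 1.93, "y": -2.85, "z": 0, "ax": 0, "ay": 0, "az": 0, "hand": 43},
    {"x": 1.93, "y": -2.85, "z": 0, "ax": 0, "ay": 0, "az": 0, "hand": 43},
    {"x": 1.93, "y": -2.85, "z": 0, "ax": 0, "ay": 0, "az": 0, "hand": 43},
    {"x": 1.93, "y": -2.85, "z": 0, "ax": 0, "ay": 0, "az": 0, "hand": 43},
    {"x": 1.93, "y": -2.85, "z": 0, "ax": 0, "ay": 0, "az": 0, "hand": 43},
    {"x": 1.93, "y": -2.85, "z": 0, "ax": 0, "ay": 0, "az": 0, "hand": 43},
    {"x": 1.93, "y": -2.85, "z": 0, "ax": 0, "ay": 0, "az": 0, "hand": 43},
    {"x": 1.93, "y": -2.85, "z": 0, "ax": 0, "ay": 0, "az": 0, "hand": 43},
  ],
)

```text
clock: 38.45
eef_pos: [664.0, 20.6, 118.0]
tcp_rot: [3.141, -0.001, -0.093]
contact_force: [0.7, 1.1, -1.3]
opening: 0.505
grasp_force: 5.3
```

Call:
drive_tool(
  plan=[
    {"x": 0, "y": 0, "z": 0, "ax": 0, "ay": 0, "az": 0, "hand": 43},
    {"x": 0, "y": 0, "z": 0, "ax": 0, "ay": 0, "az": 0, "hand": 43},
  ],
)

```text
clock: 38.65
eef_pos: [664.5, 21.7, 118.1]
tcp_rot: [3.141, -0.002, -0.092]
contact_force: [0.0, 1.3, -1.1]
opening: 0.506
grasp_force: 5.4
```

```bash
python3 - <<'E'
from h import *
state(); im,c=snap("wrist"); print(proj([664.4,23.7,42],c)); go((665.2,24.5,60,-5.3),(665.2,24.5,24,-5.3))
cv2.imwrite("pics/w10.png",cv2.resize(im[120:320,140:360,::-1],(660,600)))
E
```

```text
{'clock': np.float64(38.65), 'eef_pos': array([664.498,  21.661, 118.123]), 'tcp_rot': array([ 3.141e+00, -2.000e-03, -9.200e-02]), 'contact_force': array([ 0.005,  1.342, -1.129]), 'opening': np.float64(0.506), 'grasp_force': np.float64(5.35)}
(np.float64(249.7372108655109), np.float64(193.15143684676158))
(665.2, 24.5, 60, -5.3) -> [ 0.006 -0.054  1.161] [ 0.01 -0.02  0.01]
(665.2, 24.5, 24, -5.3) -> [ 0.005 -0.055  1.881] [ 0.01 -0.02  0.01]
```

View pics/w10.png

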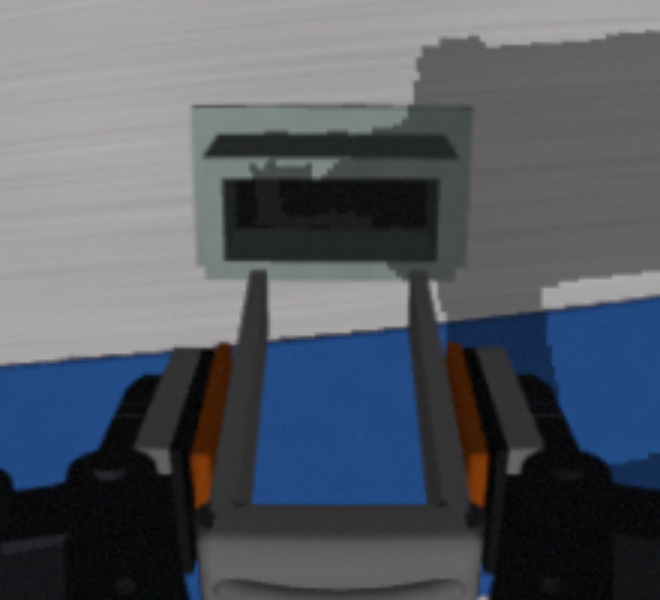

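Jaw tips at (258,272) and (418,272), the stand's well centred at (331,220): the tongs sit ~2 mm right of the middle, so I shift left and lower them in.

Call:
drive_tool(
  plan=[
    {"x": 0.01, "y": -0.05, "z": 0.5, "ax": 0, "ay": 0, "az": 0, "hand": 43},
    {"x": 0.01, "y": -0.05, "z": 0.9, "ax": 0, "ay": 0, "az": 0, "hand": 43},
    {"x": 0.01, "y": -0.05, "z": 1.2, "ax": 0, "ay": 0, "az": 0, "hand": 43},
    {"x": 0.01, "y": -0.05, "z": 1.45, "ax": 0, "ay": 0, "az": 0, "hand": 43},
    {"x": 0.01, "y": -0.05, "z": 1.7, "ax": 0, "ay": 0, "az": 0, "hand": 43},
    {"x": 0.01, "y": -0.05, "z": 1.86, "ax": 0, "ay": 0, "az": 0, "hand": 43},
    {"x": 0.01, "y": -0.05, "z": 1.86, "ax": 0, "ay": 0, "az": 0, "hand": 43},
    {"x": 0.01, "y": -0.05, "z": 1.86, "ax": 0, "ay": 0, "az": 0, "hand": 43},
  ],
)

```text
clock: 39.5
eef_pos: [665.8, 24.7, 25.1]
tcp_rot: [3.141, -0.002, -0.091]
contact_force: [0.6, -0.6, -0.9]
opening: 0.504
grasp_force: 5.3
```

Call:
drive_tool(
  plan=[
    {"x": 0, "y": 0, "z": 0.03, "ax": 0, "ay": 0, "az": 0, "hand": 43},
    {"x": 0, "y": 0, "z": 0.04, "ax": 0, "ay": 0, "az": 0, "hand": 47},
    {"x": 0, "y": 0, "z": 0.04, "ax": 0, "ay": 0, "az": 0, "hand": 52},
    {"x": 0, "y": 0, "z": 0.04, "ax": 0, "ay": 0, "az": 0, "hand": 75},
    {"x": 0, "y": 0, "z": 0.04, "ax": 0, "ay": 0, "az": 0, "hand": 75},
    {"x": 0, "y": 0, "z": 0.04, "ax": 0, "ay": 0, "az": 0, "hand": 75},
    {"x": 0, "y": 0, "z": 0.04, "ax": 0, "ay": 0, "az": 0, "hand": 75},
  ],
)

```text
clock: 40.2
eef_pos: [665.6, 24.7, 23.0]
tcp_rot: [3.141, -0.002, -0.091]
contact_force: [0.1, 0.5, -0.5]
opening: 0.878
grasp_force: 0.0
```

Call:
drive_tool(
  plan=[
    {"x": 0, "y": 0, "z": -0.4, "ax": 0, "ay": 0, "az": 0, "hand": 75},
    {"x": 0, "y": 0, "z": -1.0, "ax": 0, "ay": 0, "az": 0, "hand": 75},
    {"x": 0, "y": 0, "z": -1.8, "ax": 0, "ay": 0, "az": 0, "hand": 75},
    {"x": 0, "y": 0, "z": -2.7, "ax": 0, "ay": 0, "az": 0, "hand": 75},
    {"x": -0.8, "y": 0.2, "z": -3.6, "ax": 0, "ay": 0, "az": 0, "hand": 75},
    {"x": -1.6, "y": 0.4, "z": -3.9, "ax": 0, "ay": 0, "az": 0, "hand": 75},
    {"x": -1.6, "y": 0.4, "z": -3.9, "ax": 0, "ay": 0, "az": 0, "hand": 75},
    {"x": -1.6, "y": 0.4, "z": -3.9, "ax": 0, "ay": 0, "az": 0, "hand": 75},
  ],
)

```text
clock: 41.0
eef_pos: [583.6, 12.1, 219.1]
tcp_rot: [3.141, -0.004, -0.092]
contact_force: [0.5, -0.0, -0.1]
opening: 0.878
grasp_force: 0.0
```

```bash
python3 - <<'E'
from h import *
state(); im,c=snap("wrist")
cv2.imwrite("pics/w11.png",cv2.resize(im[:,:,::-1],(768,576)))
plugs()
E
```

```text
{'clock': np.float64(41.0), 'eef_pos': array([583.579,  12.093, 219.064]), 'tcp_rot': array([ 3.141, -0.004, -0.092]), 'contact_force': array([ 0.522, -0.003, -0.1  ]), 'opening': np.float64(0.878), 'grasp_force': np.float64(0.0)}
wrist plug [115. 283.] [421.4 248.1  26. ] d 17.5
wrist plug [460. 174.] [ 551.9 -302.3   26. ] d 16.2
```

View pics/w11.png

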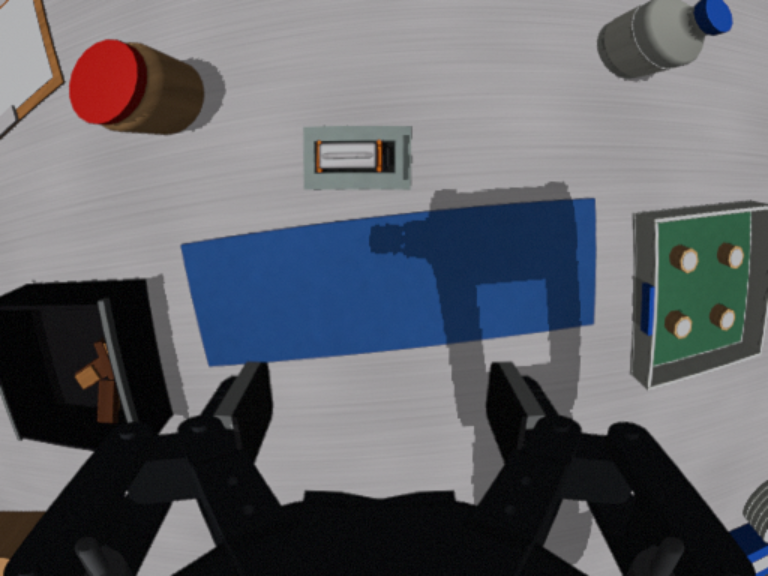

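The tongs stand in the stand (348,155), four plugs stand well spaced in the tub (680–735, 257–325), the chips lie in the bin, and the board is clear. Handing in.

```bash
python3 -c "
from rig import r
print(r.sign_off())"
```

```text
the job is handed in; nothing more can be done
None
```

I handed the job in at about 41 s: four offcuts are in the bin, four plugs stand about 70 mm apart in the tub, the tongs are back in their stand, and the jar and bottle were left alone; `sign_off` returned no verdict.

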